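Fit up the post feet for tacking

TASK

Fit up these four post feet ready for tacking: stand each of the four cut-offs of steel section upright on the foot plate whose painted outline matches it in shape and colour, squarely inside the outline (the channel with its open side the way the outline shows). Set them down, do not drop them or knock them over, and leave the foot that is already welded where it stands.

Things in the scene. Friction and masses are not known exactly. Their poses are not given: they have to be found in the camera images.
- stub_round: Loose, standing upright, 80 mm tall, bare grey steel with the top 14 mm sprayed yellow. Cut-off of round tube, 48 mm outside diameter, 4 mm wall, about 0.3 kg. Origin at the centre of its underside, z up; its yaw does not matter.
- stub_square: Loose, standing upright, 80 mm tall, bare grey steel with the top 14 mm sprayed blue. Cut-off of square tube, 50 x 50 mm outside, 4 mm wall, about 0.36 kg. Origin at the centre of its underside, z up, x and y along its sides.
- stub_rect: Loose, standing upright, 80 mm tall, bare grey steel with the top 14 mm sprayed red. Cut-off of rectangular tube, 60 mm along its x and 30 mm along its y outside, 4 mm wall, about 0.33 kg. Origin at the centre of its underside, z up.
- stub_channel: Loose, standing upright, 80 mm tall, bare grey steel with the top 14 mm sprayed green. U-channel cut-off, 50 mm along y over its flanges, 38 mm along x; web 5 mm, flanges 7 mm thick, 0.42 kg. Origin at the underside, mid-width on the web's outer face: it extends from x = 0 (web) to x = +38 mm, open side facing +x. z up. Centre of mass near x = 16 mm.
- plate_round: Steel foot plate, 90 x 90 x 8 mm, a bolt hole near each corner, flat on the table, not movable. Origin at the centre of its underside (its top is 8 mm above), z up, x and y along its sides. A yellow paint-pen circle, 49 mm across, is drawn round its centre: the place of the round tube.
- plate_square: Steel foot plate, 90 x 90 x 8 mm, a bolt hole near each corner, flat on the table, not movable. Origin at the centre of its underside (its top is 8 mm above), z up, x and y along its sides. A blue paint-pen square, 52 x 52 mm, sides parallel to the plate's, is drawn round its centre: the place of the square tube.
- plate_rect: Steel foot plate, 90 x 90 x 8 mm, a bolt hole near each corner, flat on the table, not movable. Origin at the centre of its underside (its top is 8 mm above), z up, x and y along its sides. A red paint-pen rectangle, 62 mm along x and 32 mm along y, is drawn round its centre: the place of the rectangular tube, long side along x either way round.
- plate_channel: Steel foot plate, 90 x 90 x 8 mm, a bolt hole near each corner, flat on the table, not movable. Origin at the centre of its underside (its top is 8 mm above), z up, x and y along its sides. A green paint-pen U round its centre, 40 mm along x, 52 mm along y, web at x = -20 mm, open side to +x: the channel goes here with its x along the plate's x, its origin at x = -19 mm, y = 0.
- welded_foot: A finished foot, already welded and still hot: dark round tube 34 mm in diameter and 80 mm tall on a dark 90 x 90 x 8 mm plate, copper-coloured weld bead, no paint; loose, 0.75 kg, 88 mm tall in all. Origin at the centre of its underside. To be left alone.

How it is judged:
By the outcome, as a careful person would: the job done as asked, in the order asked, and still so for the second after the job is handed in, with the robot touching nothing.
It also fails if it takes over 128 s, if anything falls off the work surface, if the arm or the gripper's body presses on something with over 40 N, if the wrist force passes 120 N, or if a joint passes its speed limit or range.

ROBOT

A 6-joint arm with a two-finger parallel gripper is mounted at the origin on the work surface. World frame = base frame: x ahead of the robot, y to its left, z up, the work surface at z = 0. Lengths are in m, angles in degrees, forces in N, time in s.
With the tool pointing down it reaches from about 0.375 to 0.925 m from the base axis. Payload 5.7 kg.
Tool frame: the origin (TCP) lies between the finger pads; the fingertips stand 25 mm ahead of it and the grasp point (between the pads) lies 6 mm ahead of it; y points along the fingers, x is the direction in which the jaws open and shut, and the axes are right-handed (so a half turn about y gives the same grasp; the last joint's range is limited). The gripper opens to 88 mm and grips with 3 to 60 N. Pads are 20 mm wide; open, the fingers measure 115 mm over their backs; the gripper's body (75 mm by 178 mm) begins 61 mm behind the grasp point.
Start: joints at [-76.667, 20.558, 86.54, -0, 72.909, -6.595], TCP at [0.204, -0.564, 0.248] pointing down, gripper open.
Joint ranges: [-170.27, 170.27], [-57.76, 135], [12.27, 136.19], [-55.21, 235.2], [11.17, 155.16], [-170.74, 170.74]. Speed limits (degrees/s): [136.94, 136.94, 180, 180, 180, 180].

INTERFACE

Orientations are given as [roll, pitch, yaw] about the fixed x, y, z axes, in that order (R = Rz(yaw) Ry(pitch) Rx(roll)).
In Python, from cell import r gives the robot as it stands.
- The arm moves only by the tool play_rows, never from a script. Its argument "rows" is a list of rows, each a list of 7 numbers: the shift along the tool's x, y, z in units of 40 mm (1.0 is 40 mm), then the turn, a rotation vector about the tool's x, y, z in units of 6 degrees (1.0 is 6 degrees), then the finger opening in mm, from 0 to 87.8. A call has 1 to 5 rows; each row is the pose to reach, as a shift and turn from the pose commanded when the call began, along the tool's axes at that moment; what a row does not reach only later rows make up. A row lasts 1/12 s, in which the tool goes at most 41.7 mm and 7.16 degrees, less where a joint would pass 70% of its speed; a pose out of reach is approached as far as the arm can. A call with a gripper value outside its range is refused whole. The fingers move at their own pace and stop on an object; "newtons" is the grip in N (left out, the last holds). Time passes only in rows, so rows that repeat a pose let the fingers close. It gives the time, the measured TCP pose, the force and the opening at its end, in the units of the state.
- r.get_obs(): the state, without advancing time (a new reading comes with each control period).
- r.camera(name): name is "scene" or "top" or "wrist"; returns a dict with "pixels" (384x512x3 uint8, red, green, blue), "depth" (384x512 float32, m along the optical axis (not along the pixel's ray), 0 where there is no reading), "fx", "fy", "cx", "cy" (pixels), "camera_from_world" (4x4, takes a point from world to camera coordinates). Camera axes: x right, y up, looking along -z (the intrinsics and any distortion apply to the point x, -y, -z); pixel columns grow to the right and rows downward; lengths in m; the calibration is good to about 2 mm. A picture is of the moment at which its call begins.
- r.sign_off(): hands the job in, once; it reports no verdict.
The state is a dict: "clock": time; "joint_positions": joint angles; "qd": joint speeds; "joint_efforts": joint torques, N m; "eef_pos": TCP position; "tcp_rot": TCP orientation; "force": force on the tool from outside, world axes, zero at the start; "torque": the same for the moment, N m; "opening": opening from 0.0 (shut) to 1.0 (fully open).
Only numpy, scipy, OpenCV 4.12 (cv2) and the standard library are available. Lean on these libraries where they do the work, as an engineer would, in place of code of your own. Each camera call takes 0.05 s, during which the arm holds its last target. There are 200 camera calls.

## Working session

There is one attempt and no reset: what is moved stays moved. The work goes in short steps, Python scripts to look and compute and a tool call to move; the robot and the scene stay as the last step left them, time stands still between calls to the robot, and variables do not carry over. Pictures are saved under pics/ and viewed, and the job is handed in when it is done.

Besides the shell and the picture viewer there is one more tool, called by a JSON object that holds its "method" and its "body". play_rows: Moves the arm, as the interface text tells. Its arguments: {"type":"object","properties":{"rows":{"type":"array"},"newtons":{"type":"number"}},"required":["rows"]}

```bash
ls; mkdir -p pics; python3 - <<'E'
from cell import r
import cv2
for n in("top","scene"):
    c=r.camera(n);cv2.imwrite(f"pics/{n}0.png",c["pixels"][:,:,::-1]);print(n,c["fx"],c["cx"],c["cy"],c["camera_from_world"].round(3).tolist(),[k for k in c])
print(r.get_obs())
E
```

```text
pics
top 475.84704892393 257.4722706488224 191.59369898026415 [[-0.028, -1.0, 0.006, 0.011], [0.997, -0.028, 0.066, -0.5], [-0.066, 0.008, 0.998, -1.509], [0.0, 0.0, 0.0, 1.0]] ['pixels', 'depth', 'fx', 'fy', 'cx', 'cy', 'camera_from_world']
scene 468.1753862106737 253.2103811777588 189.13479894405566 [[-0.269, 0.963, -0.002, 0.137], [-0.782, -0.217, 0.585, 0.351], [0.563, 0.158, 0.811, -1.535], [0.0, 0.0, 0.0, 1.0]] ['pixels', 'depth', 'fx', 'fy', 'cx', 'cy', 'camera_from_world']
{'clock': 0.1, 'joint_positions': array([-7.66679842e+01,  2.05934599e+01,  8.65933850e+01,  1.84616132e-04,
        7.29098161e+01, -6.59304540e+00]), 'qd': array([ 0.08501496, -0.1137524 , -0.28322505, -0.06015858, -0.03526153,
       -0.04183137]), 'joint_efforts': array([ 8.48550508e-05, -5.16356742e+01, -2.71406204e+01,  6.77281595e-02,
        2.76789145e-02, -2.33071785e-05]), 'eef_pos': array([ 0.20434611, -0.56349342,  0.24689328]), 'tcp_rot': array([-89.98872649,   0.09600156, -70.07498379]), 'force': array([ 1.33972414, -0.29487128, -0.16635018]), 'torque': array([0.00755154, 0.03316624, 0.01950427]), 'opening': 1.0000240299393122}
```

View pics/top0.png

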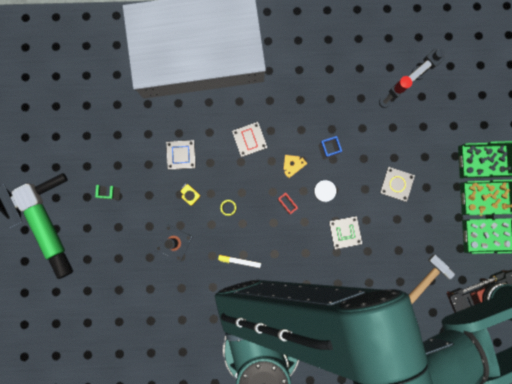

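View pics/scene0.png

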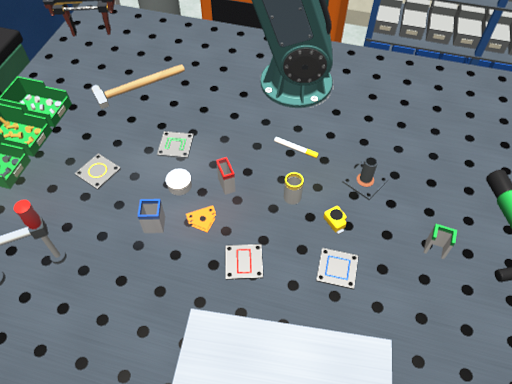

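```bash
cat > h.py <<'E'
from cell import r
import cv2, numpy as np
HSV={"yellow":((22,120,120),(35,255,255)),"blue":((100,120,60),(125,255,255)),"red":((172,120,90),(8,255,255)),"green":((50,120,60),(80,255,255))}
def world(c,uv,z):
    """cast pixels (N,2) onto the plane at height z"""
    uv=np.asarray(uv,float).reshape(-1,2); M=np.array(c["camera_from_world"]); R,t=M[:3,:3],M[:3,3]
    d=np.c_[(uv[:,0]-c["cx"])/c["fx"],-(uv[:,1]-c["cy"])/c["fy"],-np.ones(len(uv))]@R
    o=-R.T@t
    return o+d*((z-o[2])/d[:,2])[:,None]
def pix(c,p):
    q=np.asarray(c["camera_from_world"])@np.r_[p,1]
    return c["cx"]+c["fx"]*q[0]/-q[2], c["cy"]-c["fy"]*q[1]/-q[2]
def mask(img,col):
    h=cv2.cvtColor(img,cv2.COLOR_RGB2HSV); lo,hi=HSV[col]
    if lo[0]>hi[0]: return cv2.inRange(h,(0,)+lo[1:],hi)|cv2.inRange(h,lo,(179,255,255))
    return cv2.inRange(h,lo,hi)
def rect(c,col,box,z):
    """min-area rectangle (centre, size mm, angle deg) of coloured pixels in box, on plane z"""
    x0,y0,x1,y1=box; m=np.zeros_like(mask(c["pixels"],col)); m[y0:y1,x0:x1]=mask(c["pixels"],col)[y0:y1,x0:x1]
    v,u=np.nonzero(m); P=world(c,np.c_[u,v],z)[:,:2]
    (x,y),s,a=cv2.minAreaRect((P*1000).astype(np.float32))
    return np.round([x,y,*s,a],1),P
def save(c,name,box=None,k=1):
    im=c["pixels"][:,:,::-1]
    if box: im=im[box[1]:box[3],box[0]:box[2]]
    cv2.imwrite(f"pics/{name}.png",cv2.resize(im,None,fx=k,fy=k,interpolation=cv2.INTER_CUBIC))
E
python3 - <<'E'
from h import *
c=r.camera("top")
T={"s_round":("yellow",228,207,.08),"s_square":("blue",332,146,.08),"s_rect":("red",288,203,.08),"s_chan":("green",105,192,.08),
"p_round":("yellow",398,183,.008),"p_square":("blue",180,154,.008),"p_rect":("red",250,139,.008),"p_chan":("green",346,232,.008)}
for k,(col,u,v,z) in T.items():
    q,P=rect(c,col,(u-18,v-18,u+18,v+18),z); print(k,q,(P.mean(0)*1000).round(1),len(P))
print("foot",world(c,[[172,243]],.08).round(3))
save(c,"topc",(80,100,440,270),2.2)
E
```

```text
s_round [449.4  90.5  46.   46.   88.4] [450.2  90.9] 81
s_square [ 631.3 -234.6   54.1   54.2   16.9] [ 631.3 -234.6] 159
s_rect [458.1 -93.4  60.8  31.7  36.9] [457.7 -93.6] 95
s_chan [509.  467.8  53.1  37.4  84. ] [505.8 468.6] 107
p_round [0. 0. 0. 0. 0.] [nan nan] 0
p_square [0. 0. 0. 0. 0.] [nan nan] 0
p_rect [0. 0. 0. 0. 0.] [nan nan] 0
p_chan [0. 0. 0. 0. 0.] [nan nan] 0
foot [[0.346 0.262 0.08 ]]<stdin>:6: RuntimeWarning: Mean of empty slice.
  ret = um.true_divide(
```

View pics/topc.png

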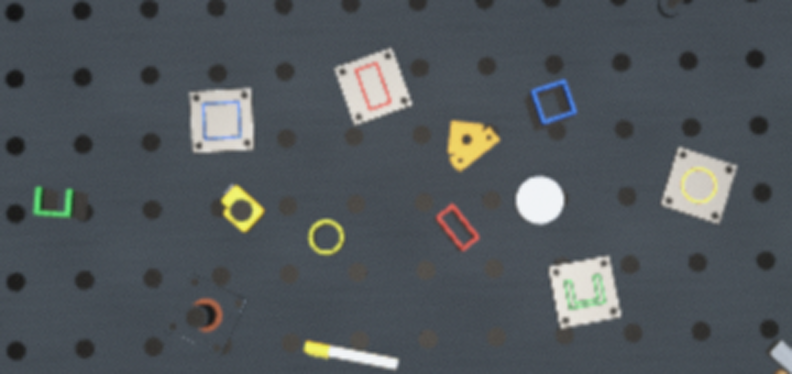

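```bash
cat >> h.py <<'E'
HSVP={k:((lo[0]-4 if k!="red" else 168,35,80),(hi[0]+4,255,255)) for k,(lo,hi) in HSV.items()}
from scipy.spatial.transform import Rotation as Ro
def go(xyz,yaw,here=None):
    """tool-axis units from here (default: measured) to TCP xyz with tool down at yaw"""
    o=r.get_obs(); p,e=here or (o["eef_pos"],o["tcp_rot"])
    R0=Ro.from_euler("xyz",e,degrees=True); R1=Ro.from_euler("xyz",[-90,0,yaw],degrees=True)
    s=R0.inv().apply(np.array(xyz)-p)/.04; w=(R0.inv()*R1).as_rotvec(degrees=True)/6
    print("go",np.round(s,2),np.round(w,2),"rows>=",np.ceil(max(np.linalg.norm(s)*40/41.7,np.linalg.norm(w)*6/7.16)))
E
python3 - <<'E'
import h
from h import *
h.HSV=HSVP
c=r.camera("top")
T={"p_round":("yellow",398,183,.008),"p_square":("blue",180,154,.008),"p_rect":("red",250,139,.008),"p_chan":("green",346,232,.008)}
for k,(col,u,v,z) in T.items():
    q,P=rect(c,col,(u-14,v-14,u+14,v+14),z); print(k,q,(P.mean(0)*1000).round(1),len(P))
w=r.camera("wrist"); save(w,"w0"); print(w["camera_from_world"].round(3).tolist(),w["fx"])
go((.449,.09,.25),-70)
E
```

```text
p_round [ 514.  -456.5   55.2   55.1   88.4] [ 513.1 -456.1] 139
p_square [639.5 250.3  80.6  69.    5.6] [629.  245.8] 106
p_rect [672.7  18.7  70.5  40.   18.3] [672.9  19. ] 144
p_chan [ 361.8 -281.5   45.1   56.2    9. ] [ 357.7 -283.2] 127
[[0.34, -0.94, -0.002, -0.6], [0.896, 0.325, -0.303, 0.036], [0.286, 0.102, 0.953, -0.391], [0.0, 0.0, 0.0, 1.0]] 334.28324082550455
go [-13.28  -0.06  11.32] [-0.   -0.01 -0.01] rows>= 17.0
```

View pics/w0.png

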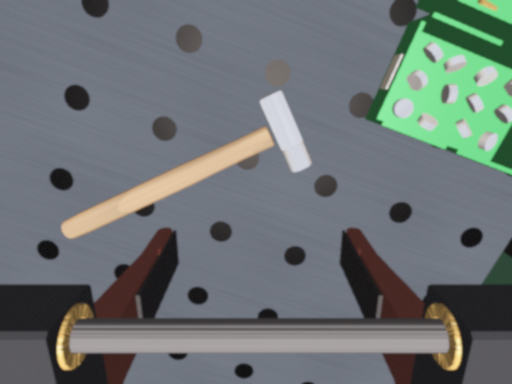

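{"method": "play_rows", "body": {"rows": [[-0.28, 0, 0.86, 0, 0.1, 0, 87], [-0.56, 0, 1.72, 0, 0.2, 0, 87], [-0.84, 0, 2.58, 0, 0.3, 0, 87], [-1.12, 0, 3.44, 0, 0.4, 0, 87], [-1.4, 0, 4.3, 0, 0.5, 0, 87]]}}

```text
clock: 0.67
eef_pos: [0.3481, -0.4516, 0.2476]
tcp_rot: [-90.0, 0.0, -73.1]
force: [0.1, 0.2, 1.0]
opening: 0.989
```

{"method": "play_rows", "body": {"rows": [[-0.28, 0, 0.86, 0, 0, 0, 87], [-0.56, 0, 1.72, 0, 0, 0, 87], [-0.84, 0, 2.58, 0, 0, 0, 87], [-1.12, 0, 3.44, 0, 0, 0, 87], [-1.4, 0, 4.3, 0, 0, 0, 87]]}}

```text
clock: 1.08
eef_pos: [0.4966, -0.3478, 0.2476]
tcp_rot: [-90.0, 0.0, -73.1]
force: [1.0, -1.0, -1.2]
opening: 0.99
```

```bash
python3 - <<'E'
from h import *
print(r.get_obs()["eef_pos"],r.get_obs()["tcp_rot"])
go((.631,-.235,.25),-73)
E
```

```text
[ 0.49658634 -0.3478241   0.24763221] [-9.00024638e+01  4.20179855e-03 -7.30725004e+01]
go [-1.72 -0.06  4.04] [ 0.   -0.01 -0.  ] rows>= 5.0
```

Works cleanly with little lag.

{"method": "play_rows", "body": {"rows": [[-0.34, 0, 0.8, 0, 0, 0, 87], [-0.68, 0, 1.6, 0, 0, 0, 87], [-1.02, 0, 2.4, 0, 0, 0, 87], [-1.36, 0, 3.2, 0, 0, 0, 87], [-1.72, 0, 4.04, 0, 0, 0, 87]]}}

```text
clock: 1.5
eef_pos: [0.6308, -0.235, 0.2475]
tcp_rot: [-90.0, 0.0, -73.1]
force: [0.4, -0.1, -0.4]
opening: 0.992
```

{"method": "play_rows", "body": {"rows": [[0, 0, 0, 0, 0, 0, 87], [0, 0, 0, 0, 0, 0, 87]]}}

```text
clock: 1.67
eef_pos: [0.631, -0.2347, 0.2471]
tcp_rot: [-90.0, 0.0, -72.9]
force: [-1.0, -0.7, 0.6]
opening: 0.988
```

```bash
python3 - <<'E'
from h import *
w=r.camera("wrist"); save(w,"w1"); o=r.get_obs(); print(o["eef_pos"],o["tcp_rot"],pix(w,[.631,-.235,.08]))
q,P=rect(w,"blue",(150,60,370,330),.08);print(q,P.mean(0))
E
```

```text
[ 0.62993068 -0.23571209  0.24719894] [-9.00549991e+01  1.81438107e-02 -7.29765190e+01] (np.float64(258.1850771814263), np.float64(176.61992973269335))
[ 633.  -234.9   50.5   49.3   17.1] [ 0.63234643 -0.23504068]
```

View pics/w1.png

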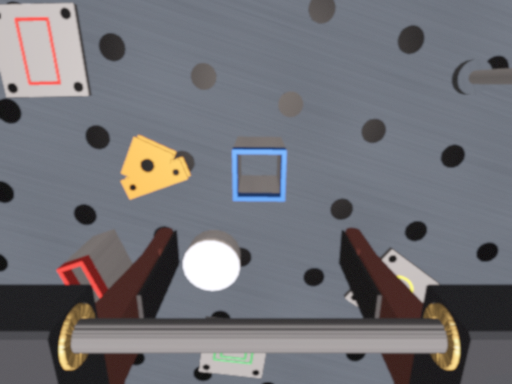

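{"method": "play_rows", "body": {"rows": [[0, 0.8, 0.06, 0, 0, 0, 87], [0, 1.7, 0.06, 0, 0, 0, 87], [0, 2.6, 0.06, 0, 0, 0, 87], [0, 3.4, 0.06, 0, 0, 0, 87], [0, 4.1, 0.06, 0, 0, 0, 87]]}}

```text
clock: 2.13
eef_pos: [0.63, -0.2366, 0.0816]
tcp_rot: [-90.1, 0.1, -73.2]
force: [0.3, 0.1, -0.7]
opening: 0.995
```

{"method": "play_rows", "body": {"rows": [[0, 0.3, 0, 0, 0, 0, 87], [0, 0.55, 0, 0, 0, 0, 87], [0, 0.55, 0, 0, 0, 0, 70], [0, 0.55, 0, 0, 0, 0, 60], [0, 0.55, 0, 0, 0, 0, 54]], "newtons": 25}}

```text
clock: 2.55
eef_pos: [0.6334, -0.2365, 0.0636]
tcp_rot: [-89.9, -0.1, -73.1]
force: [0.8, -0.1, 0.1]
opening: 0.799
```

{"method": "play_rows", "body": {"rows": [[0, 0, 0, 0, 0, 0, 48], [0, 0, 0, 0, 0, 0, 40], [0, 0, 0, 0, 0, 0, 40], [0, 0, 0, 0, 0, 0, 40], [0, 0, 0, 0, 0, 0, 40]]}}

```text
clock: 2.97
eef_pos: [0.6327, -0.2354, 0.0628]
tcp_rot: [-89.9, -0.0, -73.1]
force: [-1.4, 1.6, 7.4]
opening: 0.567
```

```bash
python3 - <<'E'
from h import *
w=r.camera("wrist"); save(w,"w2")
E
```

```text
(no output)
```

View pics/w2.png

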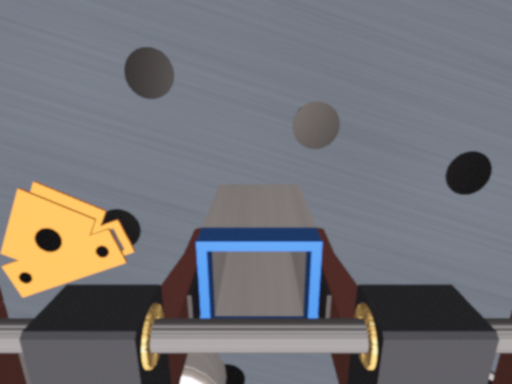

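{"method": "play_rows", "body": {"rows": [[0, -0.2, 0, 0, 0, 0, 40], [0, -0.8, 0, 0, 0, 0, 40], [0, -1.8, 0, 0, 0, 0, 40], [0, -3, 0, 0, 0, 0, 40], [0, -4, 0, 0, 0, 0, 40]]}}

```text
clock: 3.43
eef_pos: [0.6311, -0.2351, 0.2178]
tcp_rot: [-90.1, 0.1, -73.1]
force: [1.3, -0.5, -3.6]
opening: 0.566
```

{"method": "play_rows", "body": {"rows": [[-0.5, 0, 0.15, 0, 0, 0, 40], [-1.2, 0, 0.36, 0, 0, 0, 40], [-2, 0, 0.6, 0, 0, 0, 40], [-2.8, 0, 0.84, 0, 0, 0, 40], [-3.6, 0, 1.08, 0, 0, 0, 40]]}}

```text
clock: 3.85
eef_pos: [0.6307, -0.0839, 0.2169]
tcp_rot: [-90.1, 0.0, -73.1]
force: [0.3, -0.1, -3.4]
opening: 0.567
```

{"method": "play_rows", "body": {"rows": [[-0.8, 0, 0.24, 0, 0, 0, 40], [-1.6, 0, 0.48, 0, 0, 0, 40], [-2.4, 0, 0.72, 0, 0, 0, 40], [-3.2, 0, 0.96, 0, 0, 0, 40], [-4, 0, 1.2, 0, 0, 0, 40]]}}

```text
clock: 4.27
eef_pos: [0.6301, 0.0834, 0.2168]
tcp_rot: [-90.1, 0.0, -73.1]
force: [1.4, 0.5, -3.3]
opening: 0.569
```

{"method": "play_rows", "body": {"rows": [[-0.8, 0, 0.24, 0, 0.4, 0, 40], [-1.6, 0, 0.48, 0, 0.9, 0, 40], [-2.4, 0, 0.72, 0, 1.4, 0, 40], [-3.2, 0, 0.96, 0, 1.9, 0, 40], [-3.95, 0, 1.17, 0, 2.33, 0, 40]]}}

```text
clock: 4.68
eef_pos: [0.6289, 0.2484, 0.2167]
tcp_rot: [-90.1, -0.0, -87.2]
force: [0.4, -0.0, -4.0]
opening: 0.57
```

{"method": "play_rows", "body": {"rows": [[0, 0, 0, 0, 0, 0, 40], [0, 0, 0, 0, 0, 0, 40], [0, 0, 0, 0, 0, 0, 40]]}}

```text
clock: 4.93
eef_pos: [0.6291, 0.2462, 0.2166]
tcp_rot: [-90.1, -0.1, -87.0]
force: [-0.5, -0.2, -4.5]
opening: 0.567
```

```bash
python3 - <<'E'
import h
from h import *
w=r.camera("wrist"); save(w,"w3"); o=r.get_obs(); print(o["eef_pos"],o["tcp_rot"],o["force"],o["opening"]*88)
E
```

```text
[0.6293607  0.24552455 0.21668178] [-9.00593836e+01 -5.23575344e-02 -8.70459730e+01] [ 0.05862178  0.43265874 -3.875744  ] 50.08740666697655
```

View pics/w3.png

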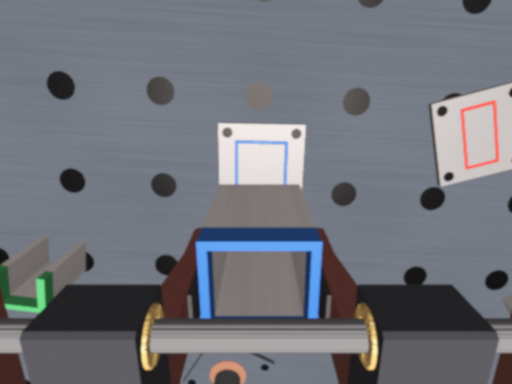

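{"method": "play_rows", "body": {"rows": [[0, 0, -0.4, 0, 0, 0, 40], [0, 0, -0.9, 0, 0, 0, 40], [0, 0, -1.5, 0, 0, 0, 40], [0, 0, -1.5, 0, 0, 0, 40], [0, 0, -1.5, 0, 0, 0, 40]]}}

```text
clock: 5.4
eef_pos: [0.5687, 0.242, 0.2172]
tcp_rot: [-90.1, -0.0, -87.1]
force: [1.1, -0.6, -2.9]
opening: 0.569
```

```bash
cat >> h.py <<'E'
def plate(c,col,box):
    """outer contour of painted outline -> world points at z=.008; min-area rectangle; also the plate's own pale square"""
    lo,hi=HSVP[col]; hsv=cv2.cvtColor(c["pixels"],cv2.COLOR_RGB2HSV)
    m=cv2.inRange(hsv,lo,hi) if lo[0]<hi[0] else cv2.inRange(hsv,(0,)+lo[1:],hi)|cv2.inRange(hsv,lo,(179,255,255))
    x0,y0,x1,y1=box; n=np.zeros_like(m); n[y0:y1,x0:x1]=m[y0:y1,x0:x1]
    v,u=np.nonzero(n); P=world(c,np.c_[u,v],.008)[:,:2]*1000
    (x,y),s,a=cv2.minAreaRect(P.astype(np.float32)); print("outline",np.round([x,y,*s,a],1),len(P),"mean",P.mean(0).round(1))
    g=cv2.inRange(hsv,(0,0,140),(179,60,255)); n[:]=0; n[y0:y1,x0:x1]=g[y0:y1,x0:x1]
    k=max(cv2.findContours(n,cv2.RETR_EXTERNAL,cv2.CHAIN_APPROX_NONE)[0],key=cv2.contourArea)
    Q=world(c,k.reshape(-1,2),.008)[:,:2]*1000
    (x,y),s,a=cv2.minAreaRect(Q.astype(np.float32)); print("plate",np.round([x,y,*s,a],1))
    return P
E
python3 - <<'E'
from h import *
w=r.camera("wrist"); save(w,"w4"); o=r.get_obs(); print(o["eef_pos"],o["tcp_rot"])
plate(w,"blue",(205,50,320,178))
h=o["eef_pos"][2]-.063
print("stub bottom front corners",world(w,[[217,185],[302,185]],h))
E
```

```text
[0.57004645 0.24228901 0.21744061] [-8.99564769e+01 -8.01546574e-03 -8.71159623e+01]
outline [629.  242.6  68.9 135.9  22.1] 749 mean [629.8 242.2]
plate [628.9 242.9  91.3  91.9   1.9]
stub bottom front corners [[0.59105183 0.26802971 0.15444061]
 [0.59369058 0.21531769 0.15444061]]
```

View pics/w4.png

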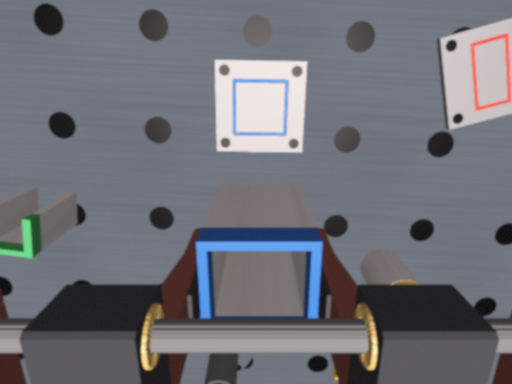

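{"method": "play_rows", "body": {"rows": [[0.04, 0, 0.5, 0, 0.17, 0, 40], [0.04, 0, 1.1, 0, 0.17, 0, 40], [0.04, 0.5, 1.52, 0, 0.17, 0, 40], [0.04, 1.2, 1.52, 0, 0.17, 0, 40], [0.04, 2, 1.52, 0, 0.17, 0, 40]]}}

```text
clock: 5.87
eef_pos: [0.6351, 0.2446, 0.138]
tcp_rot: [-89.6, 0.1, -88.2]
force: [0.1, -0.1, -3.8]
opening: 0.565
```

{"method": "play_rows", "body": {"rows": [[0, 0.6, 0, 0, 0, 0, 40], [0, 1.1, 0, 0, 0, 0, 40], [0, 1.4, 0, 0, 0, 0, 40], [0, 1.5, 0, 0, 0, 0, 40], [0, 1.5, 0, 0, 0, 0, 40]]}}

```text
clock: 6.28
eef_pos: [0.6309, 0.2445, 0.0762]
tcp_rot: [-90.1, -0.0, -88.1]
force: [-0.2, 0.5, -2.2]
opening: 0.567
```

{"method": "play_rows", "body": {"rows": [[0, 0, 0, 0, 0, 0, 40], [0, 0, 0, 0, 0, 0, 40]]}}

```text
clock: 6.45
eef_pos: [0.6321, 0.2454, 0.0788]
tcp_rot: [-89.8, 0.0, -88.1]
force: [0.5, 0.7, -3.4]
opening: 0.569
```

```bash
python3 - <<'E'
from h import *
w=r.camera("wrist"); save(w,"w5",(160,120,360,240),4); o=r.get_obs(); print(o["eef_pos"],o["tcp_rot"],o["force"])
E
```

```text
[0.63199145 0.24536378 0.07879296] [-8.98229206e+01  4.50228051e-02 -8.80721025e+01] [ 0.56532647 -0.23536841 -3.53899938]
```

View pics/w5.png

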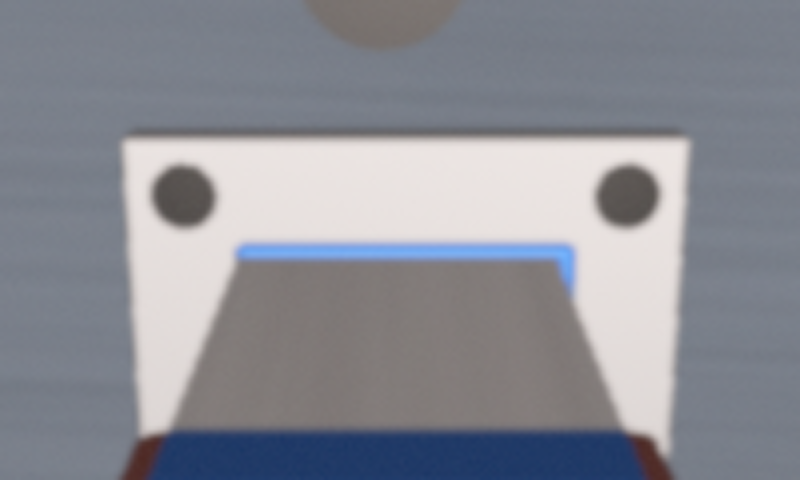

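```bash
cat >> h.py <<'E'
def crop(w,uv,z,x0=160,y0=120,k=4):
    """zoomed-crop pixels -> tool-frame mm (x,z) relative to measured TCP, on plane z"""
    p=world(w,(np.asarray(uv,float)+.5)/k-.5+[x0,y0],z)
    o=r.get_obs(); R=Ro.from_euler("xyz",o["tcp_rot"],degrees=True)
    return (R.inv().apply(p-o["eef_pos"])*1000)[:,[0,2]].round(1)
E
python3 - <<'E'
from h import *
w=r.camera("wrist")
print("outline",crop(w,[[236,244],[574,244]],.008)); 
for z in(.013,.015):print("stub",crop(w,[[238,260],[557,260]],z))
E
```

```text
outline [[-24.9  24.4]
 [ 29.5  24.4]]
stub [[-24.   23.3]
 [ 26.3  23.3]]
stub [[-23.8  23.9]
 [ 26.   23.9]]
```

{"method": "play_rows", "body": {"rows": [[0.03, 0, -0.025, 0, 0, 0, 40], [0.03, 0.04, -0.025, 0, 0, 0, 40], [0.03, 0.08, -0.025, 0, 0, 0, 40], [0.03, 0.11, -0.025, 0, 0, 0, 40], [0.03, 0.11, -0.025, 0, 0, 0, 40]]}}

```text
clock: 6.97
eef_pos: [0.6293, 0.2437, 0.0722]
tcp_rot: [-90.0, -0.0, -88.1]
force: [-0.1, 0.9, -4.2]
opening: 0.566
```

```bash
python3 - <<'E'
from h import *
w=r.camera("wrist"); save(w,"w6",(160,120,360,240),4); o=r.get_obs(); print(o["eef_pos"],o["tcp_rot"],o["force"])
E
```

```text
[0.62939704 0.24381008 0.07234277] [-9.00308195e+01 -1.79324613e-03 -8.80694191e+01] [ 0.87082524 -0.43088827 -4.43692205]
```

View pics/w6.png

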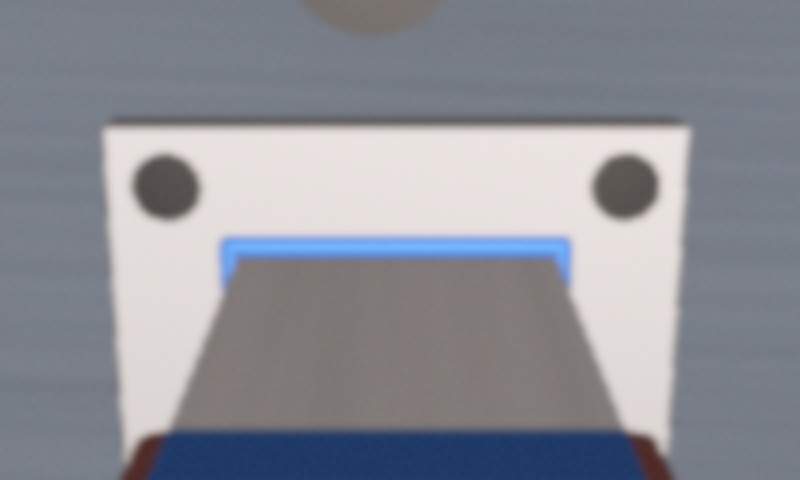

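{"method": "play_rows", "body": {"rows": [[0, 0.02, 0.015, 0, 0, 0, 40], [0, 0.04, 0.015, 0, 0, 0, 40], [0, 0.05, 0.015, 0, 0, 0, 40], [0, 0.05, 0.015, 0, 0, 0, 40]]}}

```text
clock: 7.35
eef_pos: [0.6304, 0.2439, 0.0708]
tcp_rot: [-90.0, 0.0, -88.1]
force: [-0.1, 0.3, -1.5]
opening: 0.567
```

```bash
python3 - <<'E'
from h import *
o=r.get_obs(); print(o["eef_pos"],o["tcp_rot"],o["force"])
E
```

```text
[0.63038145 0.24388753 0.0707843 ] [-8.99855913e+01  8.52462269e-03 -8.80710626e+01] [-0.0533523   0.27203781 -1.54925575]
```

{"method": "play_rows", "body": {"rows": [[0, 0.02, 0, 0, 0, 0, 40], [0, 0.02, 0, 0, 0, 0, 40], [0, 0.02, 0, 0, 0, 0, 40]]}}

```text
clock: 7.6
eef_pos: [0.6304, 0.2439, 0.0708]
tcp_rot: [-90.0, 0.0, -88.1]
force: [-2.7, -0.2, 5.4]
opening: 0.569
```

{"method": "play_rows", "body": {"rows": [[0, 0, 0, 0, 0, 0, 52], [0, 0, 0, 0, 0, 0, 56], [0, 0, 0, 0, 0, 0, 64], [0, 0, 0, 0, 0, 0, 74], [0, 0, 0, 0, 0, 0, 86]]}}

```text
clock: 8.02
eef_pos: [0.6303, 0.2438, 0.0697]
tcp_rot: [-90.0, 0.0, -88.1]
force: [0.8, -0.4, 1.0]
opening: 0.828
```

{"method": "play_rows", "body": {"rows": [[0, -0.3, 0, 0, 0, 0, 86], [0, -1, 0, 0, 0, 0, 86], [0, -2, 0, 0, 0, 0, 86], [0, -3, 0, 0, 0, 0, 86], [0, -4, 0, 0, 0, 0, 86]]}}

```text
clock: 8.43
eef_pos: [0.6298, 0.2437, 0.2322]
tcp_rot: [-90.0, 0.0, -88.1]
force: [0.6, 0.4, -0.0]
opening: 0.978
```

{"method": "play_rows", "body": {"rows": [[0, -0.5, 0, 0, 0, 0, 86], [0, -0.5, 0, 0, 0, 0, 86]]}}

```text
clock: 8.6
eef_pos: [0.6336, 0.2448, 0.2577]
tcp_rot: [-89.3, 0.2, -88.1]
force: [0.4, -0.6, 0.2]
opening: 0.976
```

```bash
python3 - <<'E'
from h import *
w=r.camera("wrist"); save(w,"w7",(130,40,530,340),2); o=r.get_obs(); print(o["eef_pos"],o["tcp_rot"],o["force"])
print(rect(w,"blue",(180,120,340,280),.088)[0])
print(rect(w,"red",(400,0,512,200),.008)[0])
E
```

```text
[0.632066   0.24439823 0.25422825] [-89.59436502   0.10492552 -88.06683973] [ 0.19759024 -0.14774266 -0.96906623]
[630.7 243.2  50.4  50.1   2. ]
[673.3  19.7  63.7  33.6  18.1]
```

View pics/w7.png

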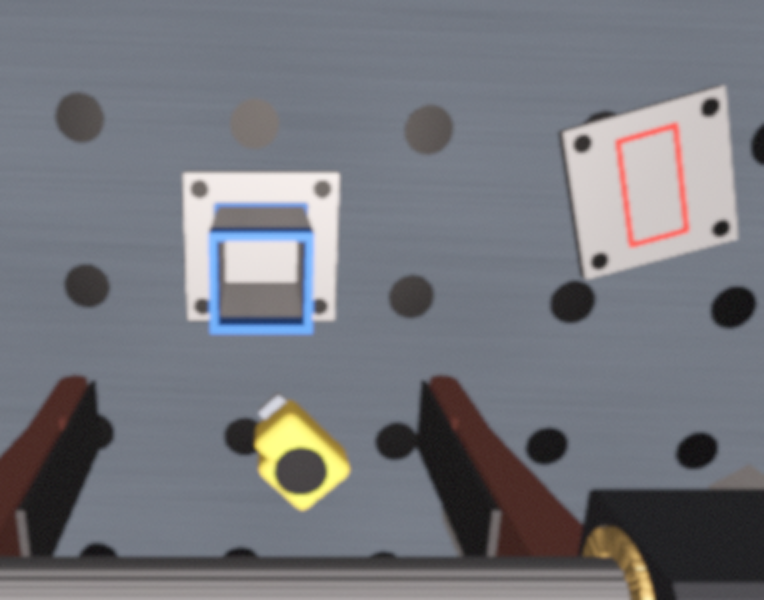

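{"method": "play_rows", "body": {"rows": [[-0.7, 0, -0.36, 0, 0.2, 0, 86], [-1.4, 0, -0.72, 0, 0.5, 0, 86], [-2.1, 0, -1.08, 0, 0.8, 0, 86], [-2.8, 0, -1.4, 0, 1.1, 0, 86], [-3.4, 0, -1.72, 0, 1.32, 0, 86]]}}

```text
clock: 9.07
eef_pos: [0.5549, 0.3784, 0.248]
tcp_rot: [-90.2, -0.1, -96.1]
force: [-0.5, -0.3, 0.4]
opening: 0.977
```

```bash
python3 - <<'E'
from h import *
o=r.get_obs(); print(o["eef_pos"],o["tcp_rot"]); go((.509,.468,.25),-96)
E
```

```text
[0.55493481 0.3784052  0.24798478] [-9.01667336e+01 -8.12690836e-02 -9.60797860e+01]
go [-2.11 -0.05 -1.38] [ 0.03 -0.01  0.01] rows>= 3.0
```

{"method": "play_rows", "body": {"rows": [[-0.7, 0, -0.46, 0, 0, 0, 86], [-1.4, 0, -0.92, 0, 0, 0, 86], [-2.1, 0, -1.38, 0, 0, 0, 86], [-2.1, 0, -1.38, 0, 0, 0, 86], [-2.1, 0, -1.38, 0, 0, 0, 86]]}}

```text
clock: 9.48
eef_pos: [0.5088, 0.4676, 0.248]
tcp_rot: [-90.1, -0.1, -95.8]
force: [0.6, -0.6, -0.7]
opening: 0.975
```

{"method": "play_rows", "body": {"rows": [[0, 0, 0, 0, 0, 0, 86], [0, 0, 0, 0, 0, 0, 86], [0, 0, 0, 0, 0, 0, 86]]}}

```text
clock: 9.73
eef_pos: [0.5114, 0.4653, 0.2495]
tcp_rot: [-90.0, -0.0, -96.1]
force: [0.1, -0.1, -0.4]
opening: 0.981
```

```bash
python3 - <<'E'
from h import *
w=r.camera("wrist"); save(w,"w8",(100,60,400,300),2.5); o=r.get_obs(); print(o["eef_pos"],o["tcp_rot"])
q,P=rect(w,"green",(180,100,340,260),.08);print(q,P.mean(0)); go((q[0]/1e3,q[1]/1e3,.062),q[4]-180)
E
```

```text
[0.51146256 0.46543893 0.24963688] [-9.00162844e+01 -2.64734836e-02 -9.60919599e+01]
[507.1 479.1  50.2  21.9  44.8] [0.4991613  0.47170618]
go [-0.33  4.69 -0.14] [0.   6.52 0.01] rows>= 6.0
```

View pics/w8.png

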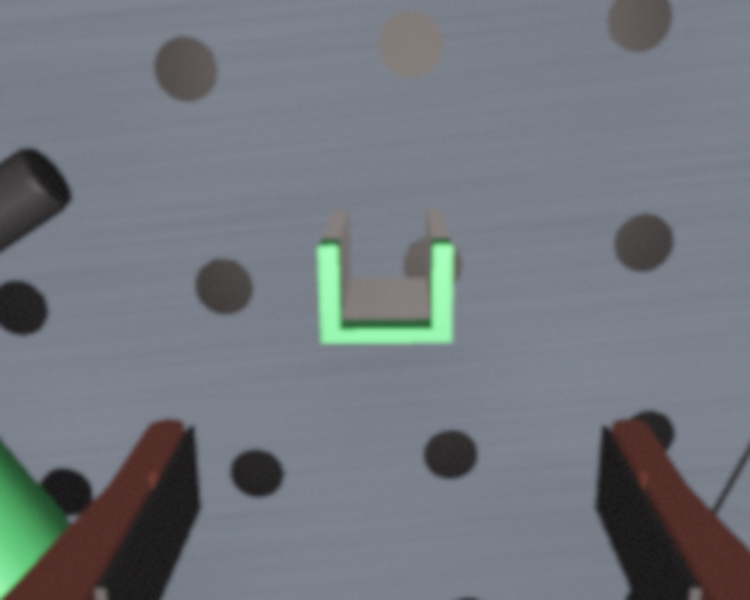

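```bash
python3 - <<'E'
from h import *
w=r.camera("wrist")
print(crop(w,[[318,242],[454,242],[321,344],[454,344]],.08,100,60,2.5)); print(r.get_obs()["eef_pos"])
E
```

```text
[[-28.6  19.1]
 [ 22.   19. ]
 [-28.6 -21.1]
 [ 22.8 -21.1]]
[0.51145837 0.465591   0.24975965]
```

{"method": "play_rows", "body": {"rows": [[-0.1, 0.8, 0, 0, 0, 0, 86], [-0.1, 1.7, 0, 0, 0, 0, 86], [-0.1, 2.6, 0, 0, 0, 0, 86], [-0.1, 3.4, 0, 0, 0, 0, 86], [-0.1, 4.1, 0, 0, 0, 0, 86]]}}

```text
clock: 10.25
eef_pos: [0.5111, 0.4695, 0.0838]
tcp_rot: [-90.1, -0.0, -96.1]
force: [0.1, -0.7, -0.3]
opening: 0.979
```

{"method": "play_rows", "body": {"rows": [[0, 0.3, 0, 0, 0, 0, 86], [0, 0.53, 0, 0, 0, 0, 86], [0, 0.53, 0, 0, 0, 0, 70], [0, 0.53, 0, 0, 0, 0, 60], [0, 0.53, 0, 0, 0, 0, 54]]}}

```text
clock: 10.67
eef_pos: [0.5125, 0.4716, 0.0667]
tcp_rot: [-89.9, 0.1, -96.0]
force: [-0.8, 1.3, -0.3]
opening: 0.791
```

{"method": "play_rows", "body": {"rows": [[0, 0, 0, 0, 0, 0, 48], [0, 0, 0, 0, 0, 0, 40], [0, 0, 0, 0, 0, 0, 40], [0, 0, 0, 0, 0, 0, 40], [0, 0, 0, 0, 0, 0, 40]]}}

```text
clock: 11.08
eef_pos: [0.5117, 0.4709, 0.0659]
tcp_rot: [-89.9, 0.0, -96.0]
force: [-0.5, -1.4, 6.2]
opening: 0.564
```

```bash
python3 - <<'E'
from h import *
w=r.camera("wrist"); save(w,"w9",(130,120,390,330),3); o=r.get_obs(); print(o["eef_pos"],o["tcp_rot"])
E
```

```text
[0.51167484 0.47084097 0.0658839 ] [-8.99331306e+01  3.62565536e-02 -9.59791338e+01]
```

View pics/w9.png

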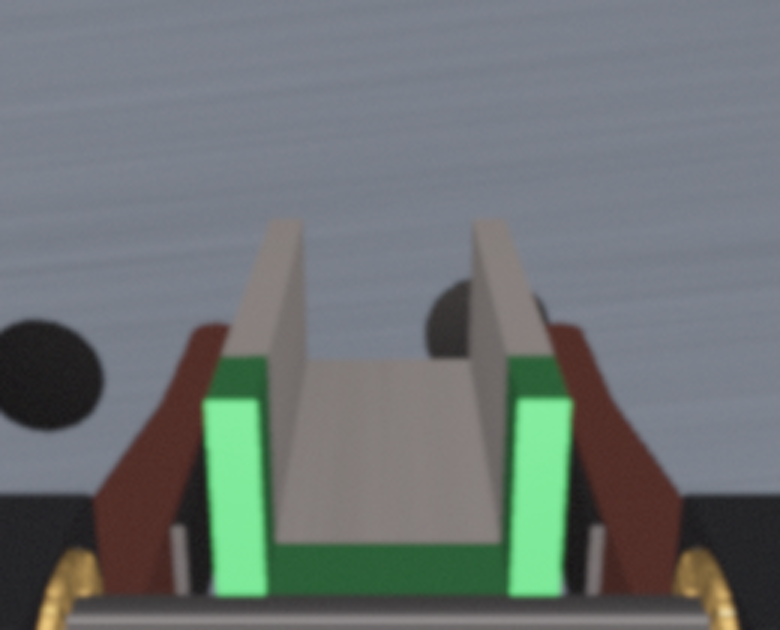

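{"method": "play_rows", "body": {"rows": [[0, -0.2, 0, 0, 0, 0, 40], [0, -0.8, 0, 0, 0, 0, 40], [0, -1.8, 0, 0, 0, 0, 40], [0, -3, 0, 0, 0, 0, 40], [0, -4, 0, 0, 0, 0, 40]]}}

```text
clock: 11.55
eef_pos: [0.5101, 0.4701, 0.2207]
tcp_rot: [-90.1, -0.1, -96.0]
force: [1.6, 0.2, -3.8]
opening: 0.565
```

{"method": "play_rows", "body": {"rows": [[0.5, 0, 0, 0, 0, 0, 40], [1.2, 0, 0, 0, 0, 0, 40], [2, 0, 0, 0, 0, 0, 40], [2.8, 0, -0.1, 0, 0, 0, 40], [3.6, 0, -0.15, 0, 0, 0, 40]]}}

```text
clock: 11.97
eef_pos: [0.4889, 0.3268, 0.2198]
tcp_rot: [-90.1, -0.0, -96.0]
force: [1.2, 0.5, -4.4]
opening: 0.572
```

{"method": "play_rows", "body": {"rows": [[0.7, 0, 0, 0, 0, 0, 40], [1.4, 0, 0, 0, 0, 0, 40], [2.1, 0, 0, 0, 0, 0, 40], [2.8, 0, -0.1, 0, 0, 0, 40], [3.5, 0, -0.15, 0, 0, 0, 40]]}}

```text
clock: 12.38
eef_pos: [0.4684, 0.1883, 0.2199]
tcp_rot: [-90.1, -0.0, -96.0]
force: [-0.7, -0.8, -3.4]
opening: 0.568
```

{"method": "play_rows", "body": {"rows": [[0.7, 0, 0, 0, -0.5, 0, 40], [1.4, 0, 0, 0, -1, 0, 40], [2.1, 0, 0, 0, -1.5, 0, 40], [2.8, 0, -0.1, 0, -2, 0, 40], [3.5, 0, -0.12, 0, -2.5, 0, 40]]}}

```text
clock: 12.8
eef_pos: [0.4488, 0.0498, 0.2199]
tcp_rot: [-90.1, 0.0, -80.8]
force: [-0.7, -0.4, -3.4]
opening: 0.57
```

```bash
python3 - <<'E'
from h import *
o=r.get_obs(); print(o["eef_pos"],o["tcp_rot"],o["opening"]*88); go((.301,-.292,.222),-81)
E
```

```text
[0.44878098 0.04979902 0.21990866] [-9.00599326e+01  3.26812854e-02 -8.08325783e+01] 50.12689601482435
go [ 7.85 -0.05 -5.01] [ 0.01  0.03 -0.01] rows>= 9.0
```

{"method": "play_rows", "body": {"rows": [[0.7, 0, -0.45, 0, 0, 0, 40], [1.4, 0, -0.9, 0, 0, 0, 40], [2.1, 0, -1.35, 0, 0, 0, 40], [2.8, 0, -1.8, 0, 0, 0, 40], [3.5, 0, -2.25, 0, 0, 0, 40]]}}

```text
clock: 13.22
eef_pos: [0.382, -0.1024, 0.2201]
tcp_rot: [-90.0, 0.0, -81.0]
force: [0.5, -1.1, -4.1]
opening: 0.57
```

{"method": "play_rows", "body": {"rows": [[0.7, 0, -0.45, 0, 0, 0, 40], [1.4, 0, -0.9, 0, 0, 0, 40], [2.1, 0, -1.35, 0, 0, 0, 40], [2.8, 0, -1.8, 0, 0, 0, 40], [3.5, 0, -2.25, 0, 0, 0, 40]]}}

```text
clock: 13.63
eef_pos: [0.3151, -0.2548, 0.2201]
tcp_rot: [-90.0, 0.0, -81.0]
force: [1.5, 0.1, -3.6]
opening: 0.569
```

{"method": "play_rows", "body": {"rows": [[0.4, 0, -0.25, 0, 0, 0, 40], [0.85, 0, -0.51, 0, 0, 0, 40], [0.85, 0, -0.51, 0, 0, 0, 40], [0.85, 0, -0.51, 0, 0, 0, 40]]}}

```text
clock: 13.97
eef_pos: [0.301, -0.2911, 0.2199]
tcp_rot: [-90.0, 0.0, -81.1]
force: [-0.5, 0.1, -3.6]
opening: 0.567
```

```bash
python3 - <<'E'
from h import *
w=r.camera("wrist"); save(w,"w10"); o=r.get_obs(); print(o["eef_pos"],o["tcp_rot"])
plate(w,"green",(200,40,330,180))
E
```

```text
[ 0.3010709  -0.29013006  0.21977758] [-9.00045828e+01  7.85736429e-02 -8.10672302e+01]
outline [ 362.1 -281.5   42.3   55.     8.8] 794 mean [ 358.5 -281.9]
plate [ 362.2 -281.6   90.3   92.1    8.9]
```

View pics/w10.png

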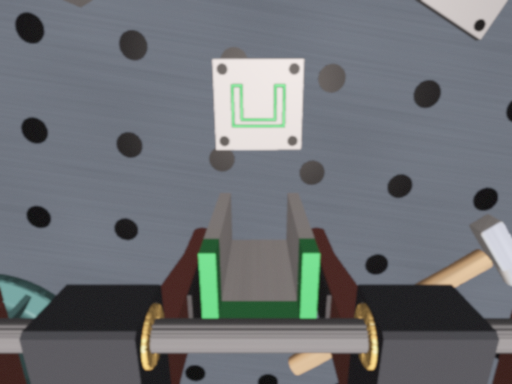

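{"method": "play_rows", "body": {"rows": [[0, 0, 0.5, 0, 0, 0, 40], [0, 0, 1.1, 0, 0, 0, 40], [0, 0.5, 1.53, 0, 0, 0, 40], [0, 1.2, 1.53, 0, 0, 0, 40], [0, 2, 1.53, 0, 0, 0, 40]]}}

```text
clock: 14.43
eef_pos: [0.3643, -0.2806, 0.1404]
tcp_rot: [-89.8, -0.2, -80.8]
force: [-0.7, -0.0, -5.2]
opening: 0.568
```

{"method": "play_rows", "body": {"rows": [[0, 0.6, 0, 0, 0, 0, 40], [0, 1.1, 0, 0, 0, 0, 40], [0, 1.4, 0, 0, 0, 0, 40], [0, 1.5, 0, 0, 0, 0, 40], [0, 1.5, 0, 0, 0, 0, 40]]}}

```text
clock: 14.85
eef_pos: [0.3616, -0.2795, 0.0792]
tcp_rot: [-90.1, 0.1, -80.9]
force: [0.2, 0.4, -3.5]
opening: 0.563
```

{"method": "play_rows", "body": {"rows": [[0, 0.03, 0, 0, 0, 0, 40], [0, 0.03, 0, 0, 0, 0, 40], [0, 0.03, 0, 0, 0, 0, 40]]}}

```text
clock: 15.1
eef_pos: [0.3625, -0.2815, 0.0797]
tcp_rot: [-89.9, -0.1, -81.0]
force: [0.3, 0.7, -3.3]
opening: 0.568
```

```bash
python3 - <<'E'
from h import *
w=r.camera("wrist"); save(w,"w11",(160,120,360,240),4); o=r.get_obs(); print(o["eef_pos"],o["tcp_rot"],o["force"])
E
```

```text
[ 0.36240815 -0.28152069  0.07960245] [-8.99386046e+01 -8.08393112e-02 -8.09868320e+01] [-0.01575448  0.60142437 -3.95669019]
```

View pics/w11.png

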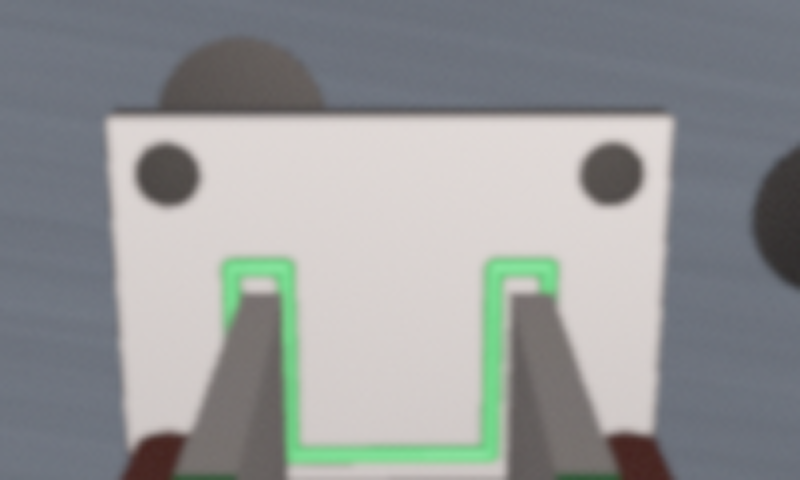

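{"method": "play_rows", "body": {"rows": [[-0.03, 0, 0.04, 0, 0, 0, 40], [-0.03, 0.04, 0.08, 0, 0, 0, 40], [-0.03, 0.08, 0.08, 0, 0, 0, 40], [-0.03, 0.11, 0.08, 0, 0, 0, 40], [-0.03, 0.11, 0.08, 0, 0, 0, 40]]}}

```text
clock: 15.57
eef_pos: [0.3647, -0.2793, 0.074]
tcp_rot: [-90.0, 0.0, -81.0]
force: [-0.9, -0.2, -4.1]
opening: 0.565
```

```bash
python3 - <<'E'
from h import *
w=r.camera("wrist"); save(w,"w12",(160,120,360,240),4); o=r.get_obs(); print(o["eef_pos"],o["tcp_rot"],o["force"])
E
```

```text
[ 0.3647156  -0.2793082   0.07411967] [-9.00174856e+01  2.80657716e-02 -8.09923982e+01] [-0.82698779 -0.74531724 -3.65334466]
```

View pics/w12.png

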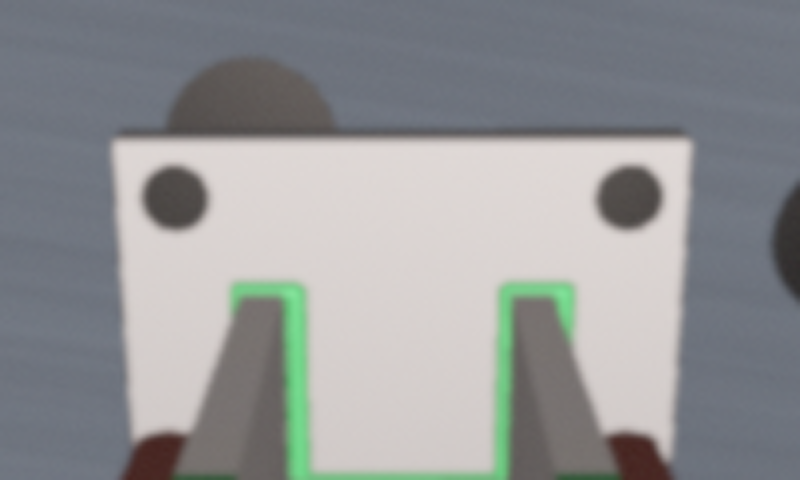

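{"method": "play_rows", "body": {"rows": [[0.02, 0.02, 0, 0, 0, 0, 40], [0.02, 0.03, 0, 0, 0, 0, 40], [0.02, 0.03, 0, 0, 0, 0, 40], [0.02, 0.03, 0, 0, 0, 0, 40]]}}

```text
clock: 15.95
eef_pos: [0.3648, -0.2796, 0.0738]
tcp_rot: [-90.0, 0.1, -81.0]
force: [-1.2, 4.3, 9.9]
opening: 0.569
```

```bash
python3 - <<'E'
from h import *
w=r.camera("wrist"); save(w,"w13",(160,120,360,240),4); o=r.get_obs(); print(o["eef_pos"],o["tcp_rot"],o["force"])
E
```

```text
[ 0.36474037 -0.27960992  0.07382339] [-9.00068437e+01  6.04557295e-02 -8.10049726e+01] [-1.77737677  3.9323751  10.01521494]
```

View pics/w13.png

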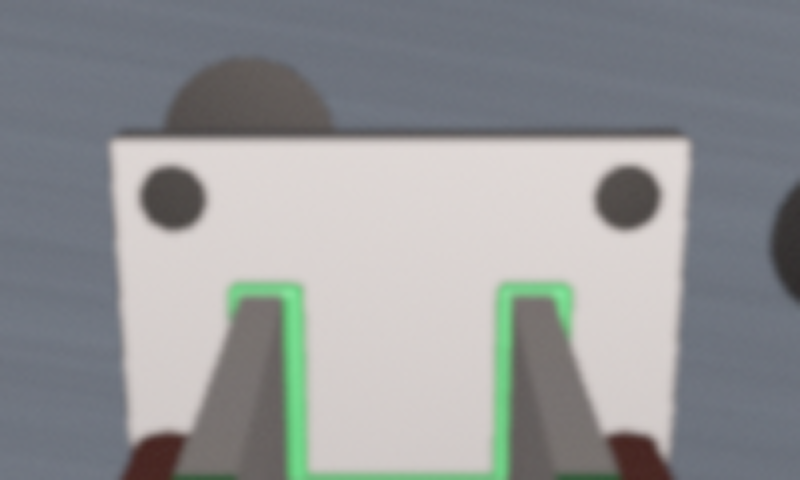

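{"method": "play_rows", "body": {"rows": [[0, -0.06, 0, 0, 0, 0, 40], [0.02, -0.06, 0, 0, 0, 0, 40], [0.02, -0.06, 0, 0, 0, 0, 40], [0.02, -0.03, 0, 0, 0, 0, 40], [0.02, -0.01, 0, 0, 0, 0, 40]]}}

```text
clock: 16.42
eef_pos: [0.3652, -0.2812, 0.0738]
tcp_rot: [-90.0, -0.0, -81.0]
force: [-3.1, 1.7, 19.8]
opening: 0.569
```

{"method": "play_rows", "body": {"rows": [[0, 0, 0, 0, 0, 0, 40], [0, 0, 0, 0, 0, 0, 40]]}}

```text
clock: 16.58
eef_pos: [0.3652, -0.2813, 0.0739]
tcp_rot: [-90.0, -0.0, -81.0]
force: [-1.1, 0.1, 4.8]
opening: 0.565
```

```bash
python3 - <<'E'
from h import *
w=r.camera("wrist"); save(w,"w14",(160,120,360,240),4); o=r.get_obs(); print(o["eef_pos"],o["tcp_rot"],o["force"])
E
```

```text
[ 0.36519751 -0.28120953  0.07384198] [-8.99945608e+01 -1.24804599e-02 -8.09910074e+01] [-1.56845129 -0.32013812  5.8927555 ]
```

View pics/w14.png

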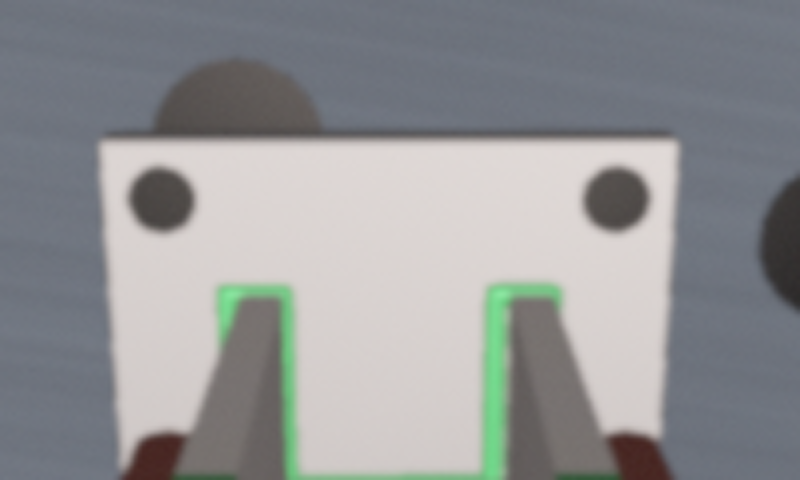

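{"method": "play_rows", "body": {"rows": [[0, -0.06, 0, 0, 0, 0, 40], [-0.028, -0.06, -0.01, 0, 0, 0, 40], [-0.028, -0.06, -0.01, 0, 0, 0, 40], [-0.028, -0.03, -0.01, 0, 0, 0, 40], [-0.028, -0.01, -0.01, 0, 0, 0, 40]]}}

```text
clock: 17.05
eef_pos: [0.3645, -0.2799, 0.0738]
tcp_rot: [-90.0, 0.0, -81.0]
force: [-2.6, 2.7, 16.0]
opening: 0.57
```

{"method": "play_rows", "body": {"rows": [[0, 0, 0, 0, 0, 0, 40], [0, 0, 0, 0, 0, 0, 40]]}}

```text
clock: 17.22
eef_pos: [0.3645, -0.2799, 0.0739]
tcp_rot: [-90.0, 0.0, -81.0]
force: [-0.3, -0.2, -0.5]
opening: 0.564
```

```bash
python3 - <<'E'
from h import *
w=r.camera("wrist"); save(w,"w15",(160,120,360,240),4); o=r.get_obs(); print(o["eef_pos"],o["tcp_rot"],o["force"])
E
```

```text
[ 0.36445391 -0.27985422  0.07386477] [-9.00094949e+01  1.91669369e-02 -8.09926453e+01] [-1.07188661  0.36173851 -1.19677319]
```

View pics/w15.png

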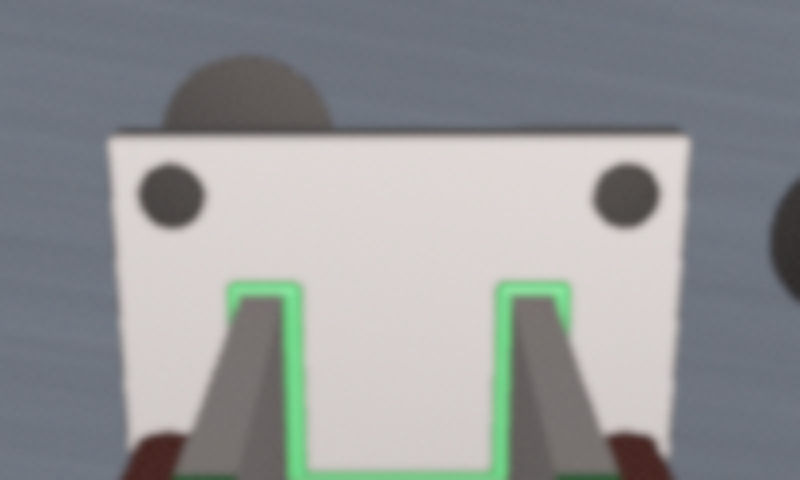

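{"method": "play_rows", "body": {"rows": [[0, 0, 0, 0, 0, 0, 52], [0, 0, 0, 0, 0, 0, 56], [0, 0, 0, 0, 0, 0, 64], [0, 0, 0, 0, 0, 0, 74], [0, 0, 0, 0, 0, 0, 86]]}}

```text
clock: 17.68
eef_pos: [0.3647, -0.2801, 0.074]
tcp_rot: [-90.0, -0.0, -81.0]
force: [0.6, -1.0, 0.3]
opening: 0.827
```

{"method": "play_rows", "body": {"rows": [[0, -0.2, 0, 0, 0, 0, 86], [0, -0.9, 0, 0, 0, 0, 86], [0, -1.9, 0, 0, 0, 0, 86], [0, -2.9, 0, 0, 0, 0, 86], [0, -3.9, 0, 0, 0, 0, 86]]}}

```text
clock: 18.1
eef_pos: [0.364, -0.2794, 0.2321]
tcp_rot: [-90.0, 0.0, -81.0]
force: [0.1, -0.8, -0.7]
opening: 0.978
```

{"method": "play_rows", "body": {"rows": [[0, -0.3, 0, 0, 0, 0, 86], [0, -0.5, 0, 0, 0, 0, 86], [0, -0.5, 0, 0, 0, 0, 86], [0, -0.5, 0, 0, 0, 0, 86]]}}

```text
clock: 18.43
eef_pos: [0.3641, -0.2795, 0.2494]
tcp_rot: [-90.0, 0.0, -81.0]
force: [-0.4, 0.4, 0.1]
opening: 0.978
```

```bash
python3 - <<'E'
from h import *
w=r.camera("wrist"); save(w,"w16",(130,40,430,265),2.6); o=r.get_obs(); print(o["eef_pos"],o["tcp_rot"])
go((.458,-.093,.25),-53)
E
```

```text
[ 0.36377199 -0.27919283  0.2486739 ] [-90.08176434   0.12275975 -80.99227701]
go [-4.23 -0.03  3.06] [ 0.01 -4.67 -0.02] rows>= 6.0
```

View pics/w16.png

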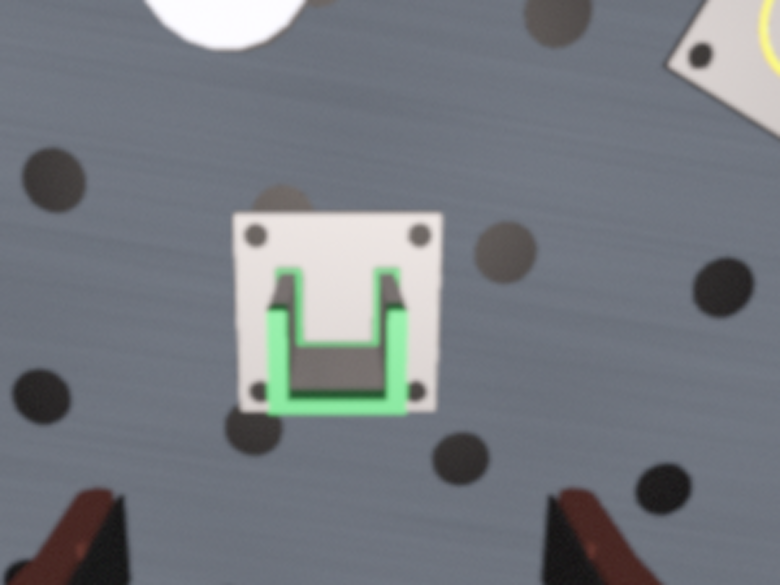

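Channel stands square in its outline. On to the rectangular stub.

{"method": "play_rows", "body": {"rows": [[-0.5, 0, 0.35, 0, 0, 0, 86], [-1, 0, 0.7, 0, 0, 0, 86], [-1.5, 0, 1.05, 0, 0, 0, 86], [-2, 0, 1.4, 0, 0, 0, 86], [-2.4, 0, 1.7, 0, 0, 0, 86]]}}

```text
clock: 18.9
eef_pos: [0.4158, -0.1724, 0.2478]
tcp_rot: [-90.2, 0.2, -81.0]
force: [-1.0, 0.4, 0.3]
opening: 0.977
```

{"method": "play_rows", "body": {"rows": [[-0.4, 0, 0.3, 0, -0.9, 0, 86], [-0.8, 0, 0.6, 0, -1.8, 0, 86], [-1.2, 0, 0.9, 0, -2.8, 0, 86], [-1.6, 0, 1.2, 0, -3.8, 0, 86], [-1.85, 0, 1.35, 0, -4.67, 0, 86]]}}

```text
clock: 19.32
eef_pos: [0.458, -0.091, 0.2478]
tcp_rot: [-90.1, 0.2, -52.6]
force: [0.3, -0.6, 0.3]
opening: 0.981
```

{"method": "play_rows", "body": {"rows": [[0, 0, 0, 0, 0, 0, 86], [0, 0, 0, 0, 0, 0, 86], [0, 0, 0, 0, 0, 0, 86]]}}

```text
clock: 19.57
eef_pos: [0.4575, -0.0932, 0.2488]
tcp_rot: [-90.1, 0.1, -53.1]
force: [0.4, 0.4, 0.2]
opening: 0.979
```

```bash
python3 - <<'E'
from h import *
w=r.camera("wrist"); save(w,"w17",(160,60,360,300),2.5); o=r.get_obs(); print(o["eef_pos"],o["tcp_rot"])
q,P=rect(w,"red",(180,80,340,280),.08);print(q); go((q[0]/1e3,q[1]/1e3,.062),q[4]-90)
E
```

```text
[ 0.45767415 -0.09350479  0.24912708] [-9.00728982e+01  7.64915546e-02 -5.31267422e+01]
[459.8 -93.7  60.4  29.   36.9]
go [0.04 4.68 0.05] [ 0.01 -0.   -0.01] rows>= 5.0
```

View pics/w17.png

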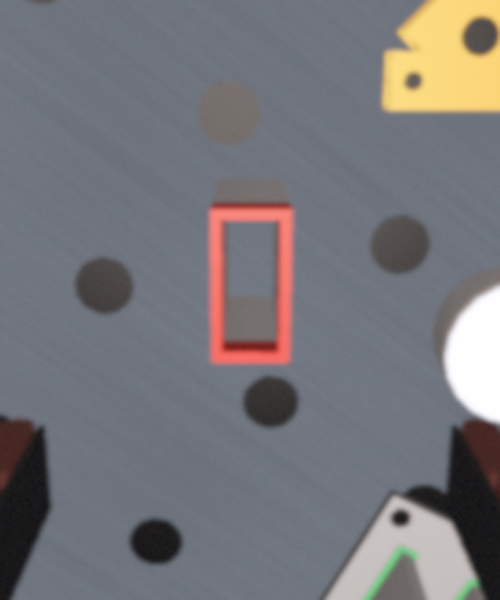

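{"method": "play_rows", "body": {"rows": [[0, 0.8, 0.05, 0, 0, 0, 86], [0, 1.7, 0.05, 0, 0, 0, 86], [0, 2.6, 0.05, 0, 0, 0, 86], [0, 3.4, 0.05, 0, 0, 0, 86], [0, 4.1, 0.05, 0, 0, 0, 86]]}}

```text
clock: 20.03
eef_pos: [0.459, -0.0924, 0.0841]
tcp_rot: [-90.0, 0.0, -53.1]
force: [-0.2, -0.4, -0.3]
opening: 0.98
```

{"method": "play_rows", "body": {"rows": [[0, 0.3, 0, 0, 0, 0, 86], [0, 0.53, 0, 0, 0, 0, 80], [0, 0.53, 0, 0, 0, 0, 60], [0, 0.53, 0, 0, 0, 0, 45], [0, 0.53, 0, 0, 0, 0, 36]]}}

```text
clock: 20.45
eef_pos: [0.4608, -0.0923, 0.0656]
tcp_rot: [-89.9, -0.1, -53.0]
force: [0.9, 0.0, -0.2]
opening: 0.722
```

{"method": "play_rows", "body": {"rows": [[0, 0, 0, 0, 0, 0, 33], [0, 0, 0, 0, 0, 0, 30], [0, 0, 0, 0, 0, 0, 24], [0, 0, 0, 0, 0, 0, 20], [0, 0, 0, 0, 0, 0, 20]]}}

```text
clock: 20.87
eef_pos: [0.4603, -0.0918, 0.0651]
tcp_rot: [-90.0, -0.0, -53.0]
force: [1.2, -2.4, 0.8]
opening: 0.339
```

{"method": "play_rows", "body": {"rows": [[0, 0, 0, 0, 0, 0, 20], [0, 0, 0, 0, 0, 0, 20], [0, 0, 0, 0, 0, 0, 20]]}}

```text
clock: 21.12
eef_pos: [0.4603, -0.0918, 0.065]
tcp_rot: [-90.0, -0.0, -53.0]
force: [-0.7, 0.5, 6.0]
opening: 0.342
```

```bash
python3 - <<'E'
from h import *
w=r.camera("wrist"); save(w,"w18",(130,120,390,330),3); o=r.get_obs(); print(o["eef_pos"],o["tcp_rot"],o["opening"]*88)
p=np.array([.673,.0195]);a=np.radians(18.1);t=p-.06*np.array([np.cos(a),np.sin(a)]);print(t); go((*t,.222),-71.9)
E
```

```text
[ 0.46024696 -0.09180236  0.065038  ] [-8.99807144e+01 -1.74690868e-02 -5.29685880e+01] 29.824117704359438
[0.61596906 0.00085941]
go [ 0.5  -3.92  4.5 ] [-0.    3.16  0.  ] rows>= 6.0
```

View pics/w18.png

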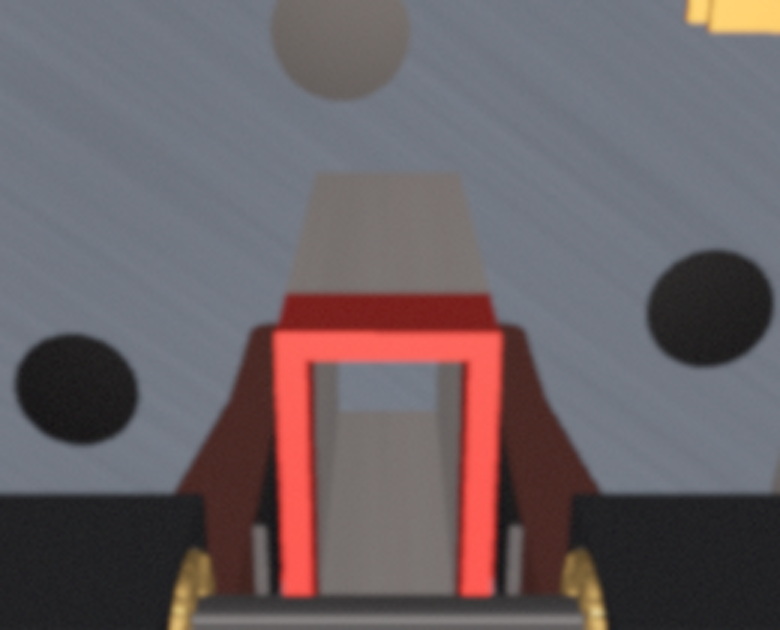

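{"method": "play_rows", "body": {"rows": [[0, -0.2, 0, 0, 0, 0, 20], [0, -0.8, 0, 0, 0, 0, 20], [0, -1.8, 0, 0, 0, 0, 20], [0, -3, 0, 0, 0, 0, 20], [0, -3.92, 0, 0, 0, 0, 20]]}}

```text
clock: 21.58
eef_pos: [0.4585, -0.0912, 0.2213]
tcp_rot: [-90.1, 0.2, -53.0]
force: [1.2, 0.7, -4.8]
opening: 0.339
```

{"method": "play_rows", "body": {"rows": [[0.05, 0, 0.5, 0, 0.4, 0, 20], [0.15, 0, 1.3, 0, 1.1, 0, 20], [0.25, 0, 2.2, 0, 1.8, 0, 20], [0.35, 0, 3.1, 0, 2.5, 0, 20], [0.44, 0, 4, 0, 3.16, 0, 20]]}}

```text
clock: 22.0
eef_pos: [0.5986, -0.0084, 0.2199]
tcp_rot: [-90.1, 0.0, -72.2]
force: [0.6, -1.4, -3.7]
opening: 0.34
```

```bash
python3 - <<'E'
from h import *
go((.616,.0009,.222),-71.9)
E
```

```text
go [-0.09 -0.05  0.48] [ 0.01 -0.04 -0.01] rows>= 1.0
```

{"method": "play_rows", "body": {"rows": [[-0.09, 0, 0.48, 0, 0, 0, 20], [-0.09, 0, 0.48, 0, 0, 0, 20], [-0.09, 0, 0.48, 0, 0, 0, 20], [-0.09, 0, 0.48, 0, 0, 0, 20]]}}

```text
clock: 22.33
eef_pos: [0.6138, -0.0002, 0.2192]
tcp_rot: [-90.2, 0.1, -71.9]
force: [-0.5, 0.2, -4.6]
opening: 0.343
```

```bash
python3 - <<'E'
from h import *
w=r.camera("wrist"); save(w,"w19"); o=r.get_obs(); print(o["eef_pos"],o["tcp_rot"])
plate(w,"red",(200,40,330,180))
E
```

```text
[ 6.13716363e-01 -4.24154394e-04  2.19484696e-01] [-9.01462897e+01  5.21788897e-02 -7.19430228e+01]
outline [673.3  18.8  65.5  36.7  18.1] 909 mean [673.8  19. ]
plate [673.5  18.7  90.9  92.   18.1]
```

View pics/w19.png

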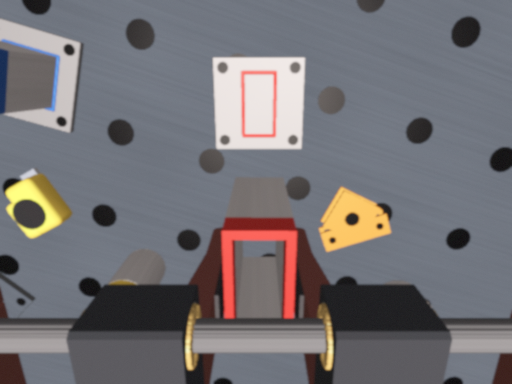

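{"method": "play_rows", "body": {"rows": [[0.01, 0, 0.5, 0, 0, 0, 20], [0.01, 0, 1.1, 0, 0, 0, 20], [0.01, 0.5, 1.55, 0, 0, 0, 20], [0.01, 1.2, 1.55, 0, 0, 0, 20], [0.01, 2, 1.55, 0, 0, 0, 20]]}}

```text
clock: 22.8
eef_pos: [0.676, 0.0181, 0.1411]
tcp_rot: [-89.8, -0.1, -72.0]
force: [0.2, -0.6, -3.7]
opening: 0.341
```

{"method": "play_rows", "body": {"rows": [[0, 0.6, 0, 0, 0, 0, 20], [0, 1.1, 0, 0, 0, 0, 20], [0, 1.4, 0, 0, 0, 0, 20], [0, 1.52, 0, 0, 0, 0, 20], [0, 1.52, 0, 0, 0, 0, 20]]}}

```text
clock: 23.22
eef_pos: [0.6734, 0.0183, 0.0785]
tcp_rot: [-90.1, 0.1, -72.0]
force: [-0.2, -0.4, -2.8]
opening: 0.341
```

{"method": "play_rows", "body": {"rows": [[0, 0, 0, 0, 0, 0, 20], [0, 0, 0, 0, 0, 0, 20], [0, 0, 0, 0, 0, 0, 20]]}}

```text
clock: 23.47
eef_pos: [0.6757, 0.0186, 0.081]
tcp_rot: [-89.8, -0.1, -71.9]
force: [-0.3, -0.2, -3.6]
opening: 0.343
```

```bash
python3 - <<'E'
from h import *
w=r.camera("wrist"); save(w,"w20",(160,120,360,240),4); o=r.get_obs(); print(o["eef_pos"],o["tcp_rot"],o["force"])
E
```

```text
[0.67548051 0.01872199 0.0807543 ] [-8.98701767e+01 -4.68960888e-02 -7.19302046e+01] [-0.43911784  0.08713713 -3.78350451]
```

View pics/w20.png

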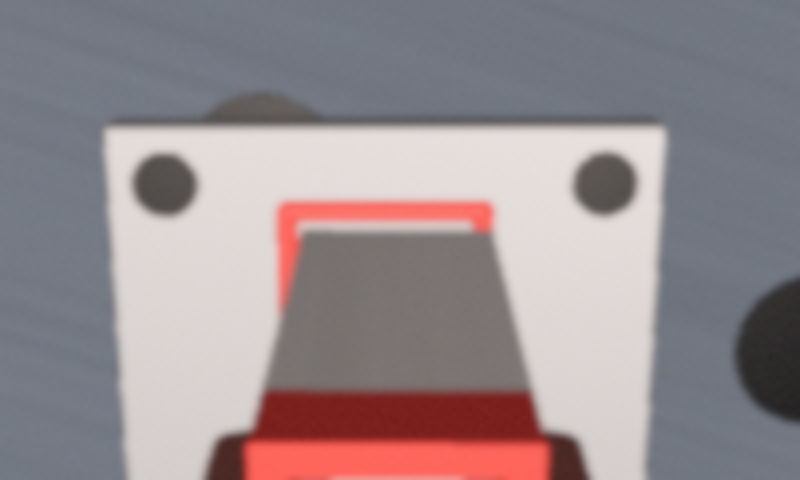

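{"method": "play_rows", "body": {"rows": [[-0.03, 0, 0.03, 0, 0, 0, 20], [-0.045, 0.04, 0.05, 0, 0, 0, 20], [-0.045, 0.08, 0.05, 0, 0, 0, 20], [-0.045, 0.11, 0.05, 0, 0, 0, 20], [-0.045, 0.11, 0.05, 0, 0, 0, 20]]}}

```text
clock: 23.93
eef_pos: [0.6755, 0.0212, 0.0744]
tcp_rot: [-90.0, 0.0, -71.9]
force: [-0.5, -0.1, -3.8]
opening: 0.34
```

{"method": "play_rows", "body": {"rows": [[0, 0, 0, 0, 0, 0, 20], [0, 0, 0, 0, 0, 0, 20], [0, 0, 0, 0, 0, 0, 20]]}}

```text
clock: 24.18
eef_pos: [0.6759, 0.0211, 0.0748]
tcp_rot: [-90.0, 0.0, -71.9]
force: [0.1, -0.7, -3.9]
opening: 0.339
```

```bash
python3 - <<'E'
from h import *
w=r.camera("wrist"); save(w,"w21",(160,120,360,240),4); o=r.get_obs(); print(o["eef_pos"],o["tcp_rot"],o["force"])
E
```

```text
[0.67592807 0.0210648  0.07488283] [-8.99981233e+01  5.30914894e-03 -7.19361759e+01] [-0.41608846 -0.84870149 -4.05980105]
```

View pics/w21.png

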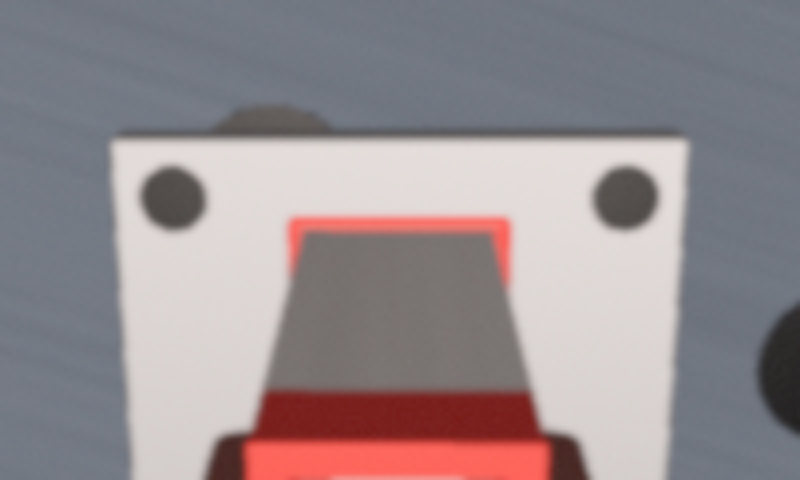

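{"method": "play_rows", "body": {"rows": [[0.01, 0.02, -0.005, 0, 0, 0, 20], [0.01, 0.04, -0.005, 0, 0, 0, 20], [0.01, 0.05, -0.005, 0, 0, 0, 20], [0.01, 0.05, -0.005, 0, 0, 0, 20], [0.01, 0.05, -0.005, 0, 0, 0, 20]]}}

```text
clock: 24.65
eef_pos: [0.6759, 0.0206, 0.0731]
tcp_rot: [-90.0, 0.0, -71.9]
force: [-1.0, -0.8, -0.3]
opening: 0.341
```

```bash
python3 - <<'E'
from h import *
w=r.camera("wrist"); save(w,"w22",(160,120,360,240),4); o=r.get_obs(); print(o["eef_pos"],o["tcp_rot"],o["force"])
E
```

```text
[0.67590715 0.02059175 0.07309852] [-8.99891684e+01 -4.34092406e-03 -7.19321120e+01] [ 0.08536342  0.53528212 -0.8452888 ]
```

View pics/w22.png

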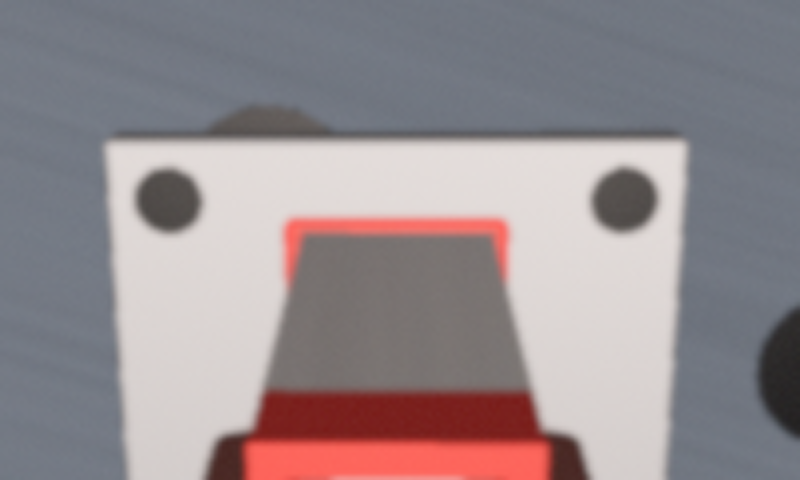

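{"method": "play_rows", "body": {"rows": [[0, 0, 0, 0, 0, 0, 32], [0, 0, 0, 0, 0, 0, 36], [0, 0, 0, 0, 0, 0, 44], [0, 0, 0, 0, 0, 0, 58], [0, 0, 0, 0, 0, 0, 74]]}}

```text
clock: 25.12
eef_pos: [0.676, 0.0207, 0.073]
tcp_rot: [-90.0, -0.0, -71.9]
force: [0.1, 0.1, -0.1]
opening: 0.602
```

{"method": "play_rows", "body": {"rows": [[0, -0.2, 0, 0, 0, 0, 86], [0, -0.9, 0, 0, 0, 0, 86], [0, -1.9, 0, 0, 0, 0, 86], [0, -2.9, 0, 0, 0, 0, 86], [0, -3.9, 0, 0, 0, 0, 86]]}}

```text
clock: 25.53
eef_pos: [0.6754, 0.0207, 0.2309]
tcp_rot: [-90.0, 0.0, -71.9]
force: [1.0, 0.2, 0.4]
opening: 0.962
```

{"method": "play_rows", "body": {"rows": [[0, -0.3, 0, 0, 0, 0, 86], [0, -0.5, 0, 0, 0, 0, 86], [0, -0.5, 0, 0, 0, 0, 86], [0, -0.5, 0, 0, 0, 0, 86]]}}

```text
clock: 25.87
eef_pos: [0.675, 0.0207, 0.2477]
tcp_rot: [-90.1, 0.0, -71.9]
force: [0.4, -0.3, -0.1]
opening: 0.977
```

```bash
python3 - <<'E'
from h import *
w=r.camera("wrist"); save(w,"w23",(30,0,430,300),2); o=r.get_obs(); print(o["eef_pos"],o["tcp_rot"])
go((.450,.0905,.25),-72)
E
```

```text
[0.67457833 0.02073565 0.24679852] [-9.01851887e+01  8.12391766e-02 -7.19329899e+01]
go [-3.4  -0.06 -4.8 ] [ 0.03  0.01 -0.01] rows>= 6.0
```

View pics/w23.png

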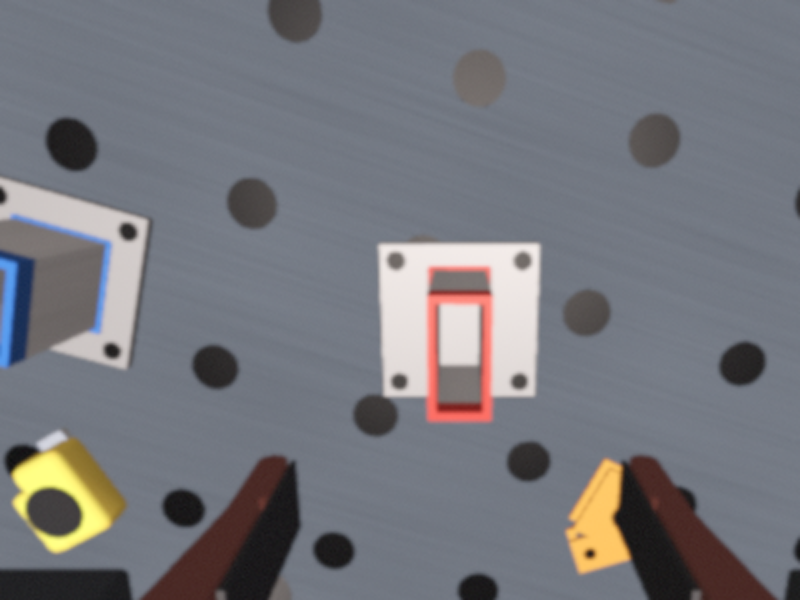

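Rect and square both stand correctly. Now the round stub.

{"method": "play_rows", "body": {"rows": [[-0.4, 0, -0.6, 0, 0, 0, 86], [-0.9, 0, -1.25, 0, 0, 0, 86], [-1.35, 0, -1.9, 0, 0, 0, 86], [-1.8, 0, -2.5, 0, 0, 0, 86], [-2.2, 0, -3.1, 0, 0, 0, 86]]}}

```text
clock: 26.33
eef_pos: [0.5275, 0.0663, 0.2463]
tcp_rot: [-90.3, 0.1, -71.9]
force: [-0.2, 0.5, 1.1]
opening: 0.981
```

{"method": "play_rows", "body": {"rows": [[-0.4, 0, -0.57, 0, 0, 0, 86], [-0.8, 0, -1.13, 0, 0, 0, 86], [-1.2, 0, -1.7, 0, 0, 0, 86], [-1.2, 0, -1.7, 0, 0, 0, 86], [-1.2, 0, -1.7, 0, 0, 0, 86]]}}

```text
clock: 26.75
eef_pos: [0.4487, 0.0907, 0.2472]
tcp_rot: [-90.2, 0.1, -71.9]
force: [0.3, 0.5, -0.4]
opening: 0.981
```

{"method": "play_rows", "body": {"rows": [[0, 0, 0, 0, 0, 0, 86], [0, 0, 0, 0, 0, 0, 86]]}}

```text
clock: 26.92
eef_pos: [0.452, 0.0901, 0.2483]
tcp_rot: [-90.0, 0.0, -72.0]
force: [0.8, -0.2, -0.3]
opening: 0.976
```

```bash
python3 - <<'E'
from h import *
w=r.camera("wrist"); save(w,"w24",(100,60,400,300),2.5); o=r.get_obs(); print(o["eef_pos"],o["tcp_rot"])
q,P=rect(w,"yellow",(180,130,330,250),.08);print(q); go((q[0]/1e3,q[1]/1e3,.064),-72)
E
```

```text
[0.45210768 0.09008997 0.24838858] [-9.00221843e+01  3.74573868e-03 -7.19584920e+01]
[453.6  90.5  44.8  39.8  18. ]
go [0.   4.61 0.04] [ 0.    0.01 -0.  ] rows>= 5.0
```

View pics/w24.png

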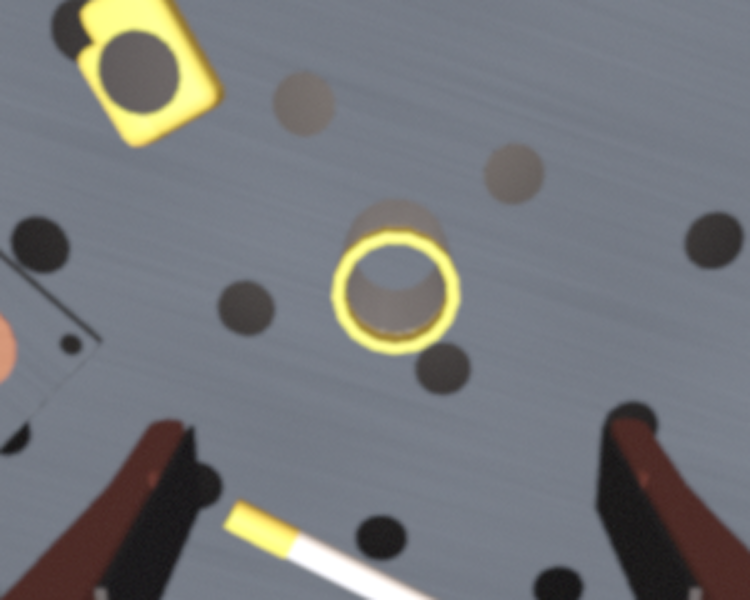

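```bash
python3 - <<'E'
from h import *
w=r.camera("wrist"); print(crop(w,[[333,292],[460,292],[396,229],[396,355]],.08,100,60,2.5))
E
```

```text
[[-23.5  -0.3]
 [ 24.4  -0.3]
 [  0.3  23.8]
 [  0.3 -25.5]]
```

{"method": "play_rows", "body": {"rows": [[0, 0.8, 0, 0, 0, 0, 86], [0, 1.7, 0, 0, 0, 0, 86], [0, 2.6, 0, 0, 0, 0, 86], [0, 3.4, 0, 0, 0, 0, 86], [0, 4.1, 0, 0, 0, 0, 86]]}}

```text
clock: 27.43
eef_pos: [0.4513, 0.0901, 0.0828]
tcp_rot: [-90.0, 0.0, -72.0]
force: [-0.5, 0.8, 0.2]
opening: 0.978
```

{"method": "play_rows", "body": {"rows": [[0, 0.3, 0, 0, 0, 0, 86], [0, 0.52, 0, 0, 0, 0, 86], [0, 0.52, 0, 0, 0, 0, 70], [0, 0.52, 0, 0, 0, 0, 60], [0, 0.52, 0, 0, 0, 0, 53]]}}

```text
clock: 27.85
eef_pos: [0.4523, 0.0904, 0.0649]
tcp_rot: [-89.9, -0.0, -71.9]
force: [0.5, 0.0, -0.6]
opening: 0.795
```

{"method": "play_rows", "body": {"rows": [[0, 0, 0, 0, 0, 0, 48], [0, 0, 0, 0, 0, 0, 44], [0, 0, 0, 0, 0, 0, 38], [0, 0, 0, 0, 0, 0, 38], [0, 0, 0, 0, 0, 0, 38]]}}

```text
clock: 28.27
eef_pos: [0.4517, 0.0905, 0.0648]
tcp_rot: [-89.9, -0.0, -71.9]
force: [-0.6, 0.8, 7.3]
opening: 0.543
```

```bash
python3 - <<'E'
from h import *
w=r.camera("wrist"); save(w,"w25",(130,120,390,330),3); o=r.get_obs(); print(o["eef_pos"],o["tcp_rot"],o["opening"]*88)
z=np.array([np.cos(np.radians(18)),np.sin(np.radians(18))]); t=np.array([.513,-.4563])-.06*z; print(t); go((*t,.222),-72)
E
```

```text
[0.45169609 0.09053708 0.06479205] [-8.99160140e+01 -1.17910452e-02 -7.19295541e+01] 47.72057378239302
[ 0.45593661 -0.47484102]
go [13.47 -3.93 -4.28] [-0.01  0.01  0.  ] rows>= 15.0
```

View pics/w25.png

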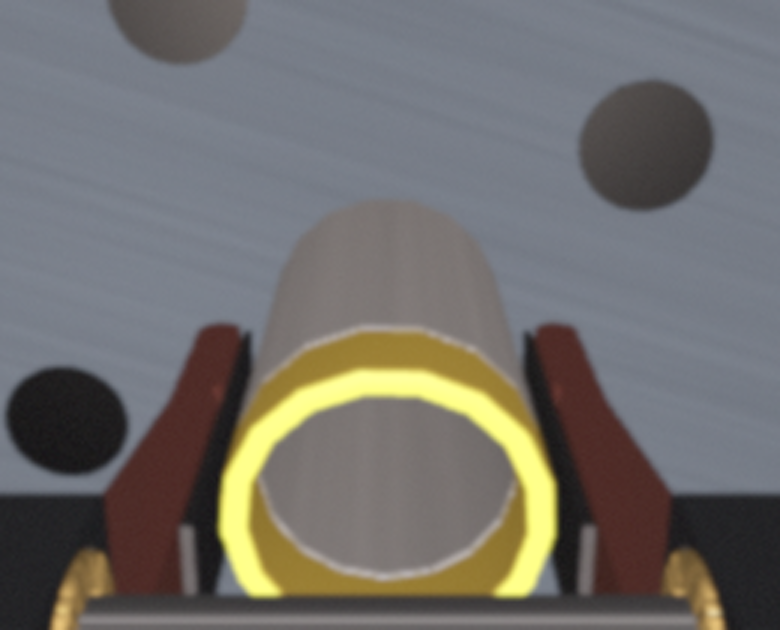

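{"method": "play_rows", "body": {"rows": [[0, -0.2, 0, 0, 0, 0, 38], [0, -0.8, 0, 0, 0, 0, 38], [0, -1.8, 0, 0, 0, 0, 38], [0, -3, 0, 0, 0, 0, 38], [0, -3.93, 0, 0, 0, 0, 38]]}}

```text
clock: 28.73
eef_pos: [0.4496, 0.0903, 0.2209]
tcp_rot: [-90.1, 0.0, -71.9]
force: [1.8, 0.9, -3.5]
opening: 0.548
```

{"method": "play_rows", "body": {"rows": [[0.5, 0, -0.15, 0, 0, 0, 38], [1.1, 0, -0.35, 0, 0, 0, 38], [1.8, 0, -0.6, 0, 0, 0, 38], [2.6, 0, -0.8, 0, 0, 0, 38], [3.4, 0, -1.08, 0, 0, 0, 38]]}}

```text
clock: 29.15
eef_pos: [0.4516, -0.0532, 0.2197]
tcp_rot: [-90.0, 0.0, -71.9]
force: [0.5, -0.8, -3.4]
opening: 0.547
```

{"method": "play_rows", "body": {"rows": [[0.7, 0, -0.22, 0, 0, 0, 38], [1.4, 0, -0.45, 0, 0, 0, 38], [2.1, 0, -0.67, 0, 0, 0, 38], [2.8, 0, -0.9, 0, 0, 0, 38], [3.5, 0, -1.12, 0, 0, 0, 38]]}}

```text
clock: 29.57
eef_pos: [0.4519, -0.2003, 0.2194]
tcp_rot: [-90.1, 0.1, -71.9]
force: [0.1, 0.2, -2.6]
opening: 0.547
```

{"method": "play_rows", "body": {"rows": [[0.7, 0, -0.22, 0, 0, 0, 38], [1.4, 0, -0.45, 0, 0, 0, 38], [2.1, 0, -0.67, 0, 0, 0, 38], [2.8, 0, -0.9, 0, 0, 0, 38], [3.5, 0, -1.12, 0, 0, 0, 38]]}}

```text
clock: 29.98
eef_pos: [0.4529, -0.3471, 0.2191]
tcp_rot: [-90.0, 0.1, -71.9]
force: [0.4, 0.7, -4.0]
opening: 0.547
```

{"method": "play_rows", "body": {"rows": [[0.7, 0, -0.22, 0, 0, 0, 38], [1.4, 0, -0.45, 0, 0, 0, 38], [2.1, 0, -0.67, 0, 0, 0, 38], [2.7, 0, -0.85, 0, 0, 0, 38], [3.07, 0, -0.96, 0, 0, 0, 38]]}}

```text
clock: 30.4
eef_pos: [0.4547, -0.4773, 0.2189]
tcp_rot: [-90.0, 0.0, -72.0]
force: [1.2, -0.3, -3.0]
opening: 0.548
```

{"method": "play_rows", "body": {"rows": [[0, 0, 0, 0, 0, 0, 38], [0, 0, 0, 0, 0, 0, 38]]}}

```text
clock: 30.57
eef_pos: [0.4547, -0.4748, 0.2187]
tcp_rot: [-90.0, 0.1, -72.0]
force: [0.0, 1.0, -4.0]
opening: 0.547
```

```bash
python3 - <<'E'
from h import *
w=r.camera("wrist"); save(w,"w26"); o=r.get_obs(); print(o["eef_pos"],o["tcp_rot"])
plate(w,"yellow",(180,20,340,185))
E
```

```text
[ 0.45480486 -0.4738443   0.2187492 ] [-90.02784273   0.14816358 -71.95684068]
outline [ 513.5 -455.4   52.9   52.6   18. ] 750 mean [ 514.1 -455.4]
plate [ 513.6 -455.6   90.8   90.7   70.3]
```

View pics/w26.png

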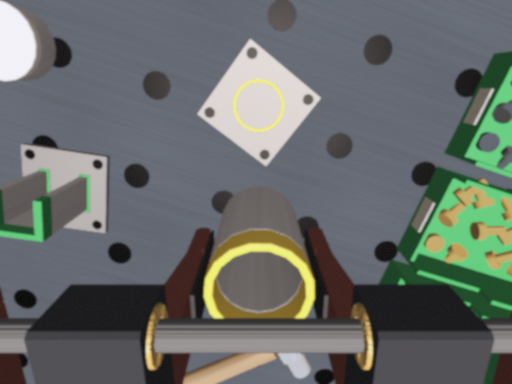

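{"method": "play_rows", "body": {"rows": [[-0.02, 0, 0.5, 0, 0, 0, 38], [-0.02, 0, 1.1, 0, 0, 0, 38], [-0.02, 0.5, 1.58, 0, 0, 0, 38], [-0.02, 1.2, 1.58, 0, 0, 0, 38], [-0.02, 2, 1.58, 0, 0, 0, 38]]}}

```text
clock: 31.03
eef_pos: [0.5175, -0.453, 0.1405]
tcp_rot: [-89.9, -0.2, -71.8]
force: [-0.1, -0.5, -3.3]
opening: 0.543
```

{"method": "play_rows", "body": {"rows": [[0, 0.6, 0, 0, 0, 0, 38], [0, 1.1, 0, 0, 0, 0, 38], [0, 1.4, 0, 0, 0, 0, 38], [0, 1.52, 0, 0, 0, 0, 38], [0, 1.52, 0, 0, 0, 0, 38]]}}

```text
clock: 31.45
eef_pos: [0.5149, -0.4532, 0.0778]
tcp_rot: [-90.1, 0.1, -71.9]
force: [0.5, -0.2, -3.7]
opening: 0.546
```

{"method": "play_rows", "body": {"rows": [[0, 0.04, 0, 0, 0, 0, 38], [0, 0.05, 0, 0, 0, 0, 38], [0, 0.05, 0, 0, 0, 0, 38], [0, 0.05, 0, 0, 0, 0, 38]]}}

```text
clock: 31.78
eef_pos: [0.5158, -0.4551, 0.0778]
tcp_rot: [-90.0, -0.1, -71.9]
force: [0.2, -1.0, -3.7]
opening: 0.541
```

```bash
python3 - <<'E'
from h import *
w=r.camera("wrist"); save(w,"w27",(160,120,360,240),4); o=r.get_obs(); print(o["eef_pos"],o["tcp_rot"],o["force"])
E
```

```text
[ 0.515682   -0.45501989  0.07756066] [-8.99587044e+01 -7.36095599e-02 -7.19396581e+01] [-0.31785638 -0.89640508 -3.94513501]
```

View pics/w27.png

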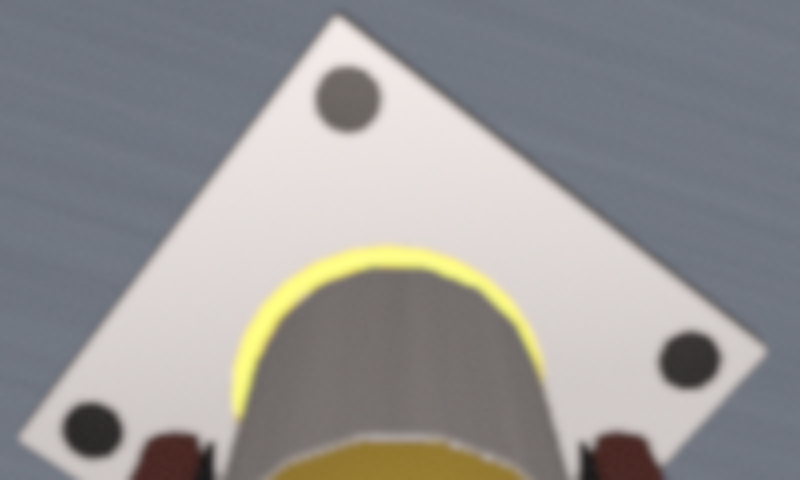

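{"method": "play_rows", "body": {"rows": [[-0.03, 0, 0.035, 0, 0, 0, 38], [-0.03, 0.04, 0.035, 0, 0, 0, 38], [-0.03, 0.07, 0.035, 0, 0, 0, 38], [-0.03, 0.07, 0.035, 0, 0, 0, 38], [-0.03, 0.07, 0.035, 0, 0, 0, 38]]}}

```text
clock: 32.25
eef_pos: [0.5161, -0.4529, 0.0735]
tcp_rot: [-90.0, 0.0, -71.9]
force: [-0.6, -0.4, -3.7]
opening: 0.546
```

```bash
python3 - <<'E'
from h import *
w=r.camera("wrist"); save(w,"w28",(160,120,360,240),4); o=r.get_obs(); print(o["eef_pos"],o["tcp_rot"],o["force"])
E
```

```text
[ 0.51616027 -0.45292914  0.07356942] [-9.00098023e+01  2.21426321e-02 -7.19324002e+01] [ 0.49125262  0.06333479 -3.4715144 ]
```

View pics/w28.png

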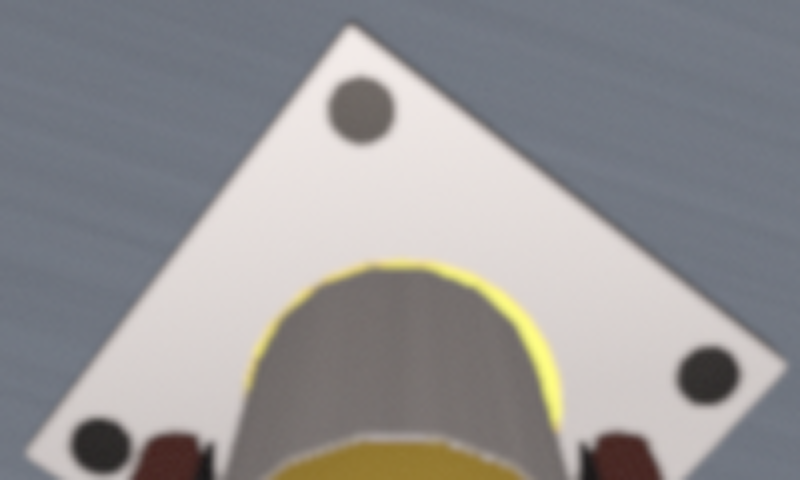

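{"method": "play_rows", "body": {"rows": [[0.022, -0.02, -0.022, 0, 0, 0, 38], [0.022, -0.02, -0.022, 0, 0, 0, 38], [0.022, -0.02, -0.022, 0, 0, 0, 38], [0.022, 0, -0.022, 0, 0, 0, 38], [0.022, 0.01, -0.022, 0, 0, 0, 38]]}}

```text
clock: 32.72
eef_pos: [0.5157, -0.4541, 0.0733]
tcp_rot: [-90.0, 0.0, -71.9]
force: [-0.4, 0.5, -2.8]
opening: 0.545
```

```bash
python3 - <<'E'
from h import *
w=r.camera("wrist"); save(w,"w29",(160,120,360,240),4); o=r.get_obs(); print(o["eef_pos"],o["tcp_rot"],o["force"])
E
```

```text
[ 0.5156252  -0.4540242   0.07321191] [-9.00038694e+01  1.50146752e-02 -7.19319582e+01] [ 0.03115457 -0.49170084 -3.96255068]
```

View pics/w29.png

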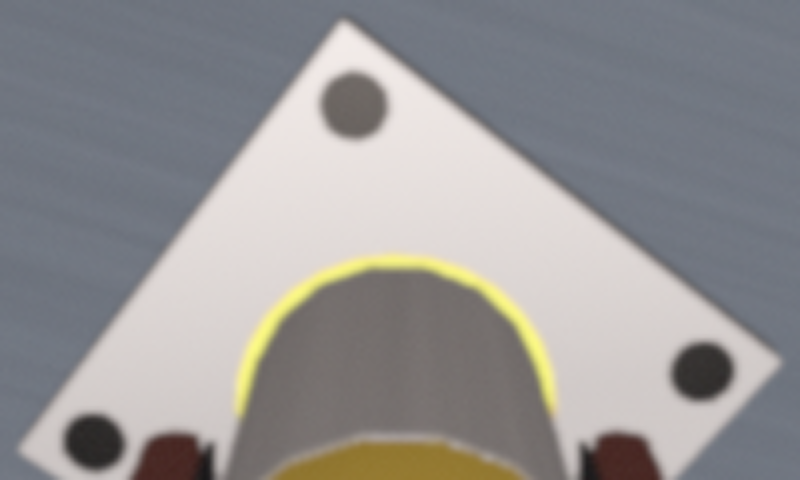

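{"method": "play_rows", "body": {"rows": [[0, 0.015, 0, 0, 0, 0, 38], [0, 0.03, 0, 0, 0, 0, 38], [0, 0.03, 0, 0, 0, 0, 38]]}}

```text
clock: 33.02
eef_pos: [0.5157, -0.4541, 0.0729]
tcp_rot: [-90.0, -0.0, -71.9]
force: [-2.2, 1.9, 2.8]
opening: 0.545
```

```bash
python3 - <<'E'
from h import *
w=r.camera("wrist"); save(w,"w30",(160,120,360,240),4); o=r.get_obs(); print(o["eef_pos"],o["tcp_rot"],o["force"])
E
```

```text
[ 0.51569124 -0.45405331  0.07288853] [-8.99966815e+01 -4.17651789e-03 -7.19301987e+01] [-1.63331036  1.28300657  4.53917069]
```

View pics/w30.png

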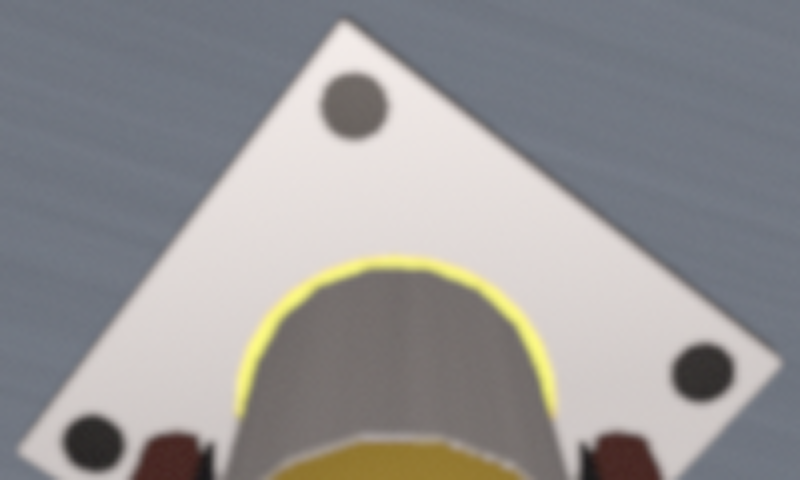

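Landed, centred. Release and retreat.

{"method": "play_rows", "body": {"rows": [[0, 0, 0, 0, 0, 0, 50], [0, 0, 0, 0, 0, 0, 54], [0, 0, 0, 0, 0, 0, 62], [0, 0, 0, 0, 0, 0, 74], [0, 0, 0, 0, 0, 0, 86]]}}

```text
clock: 33.48
eef_pos: [0.5158, -0.4542, 0.072]
tcp_rot: [-90.0, -0.0, -71.9]
force: [-0.1, -0.1, 0.6]
opening: 0.802
```

{"method": "play_rows", "body": {"rows": [[0, -0.2, 0, 0, 0, 0, 86], [0, -0.9, 0, 0, 0, 0, 86], [0, -1.9, 0, 0, 0, 0, 86], [0, -2.9, 0, 0, 0, 0, 86], [0, -3.9, 0, 0, 0, 0, 86]]}}

```text
clock: 33.9
eef_pos: [0.5154, -0.4538, 0.2301]
tcp_rot: [-90.0, 0.0, -71.9]
force: [1.0, -0.0, 0.6]
opening: 0.976
```

{"method": "play_rows", "body": {"rows": [[0, -0.4, -0.6, 0, 0, 0, 86], [0, -0.6, -1.2, 0, 0, 0, 86], [0, -0.6, -1.8, 0, 0, 0, 86], [0, -0.6, -2.4, 0, 0, 0, 86], [0, -0.6, -3, 0, 0, 0, 86]]}}

```text
clock: 34.32
eef_pos: [0.4007, -0.4916, 0.2533]
tcp_rot: [-90.0, -0.1, -71.9]
force: [-0.4, -0.2, -0.7]
opening: 0.98
```

{"method": "play_rows", "body": {"rows": [[0, 0, 0, 0, 0, 0, 86], [0, 0, 0, 0, 0, 0, 86], [0, 0, 0, 0, 0, 0, 86]]}}

```text
clock: 34.57
eef_pos: [0.4022, -0.4913, 0.2526]
tcp_rot: [-90.0, -0.0, -72.0]
force: [0.2, -0.5, -0.5]
opening: 0.98
```

```bash
python3 - <<'E'
from h import *
c=r.camera("top"); save(c,"topf",(80,100,440,270),2.2); s=r.camera("scene"); save(s,"scenef",(60,100,410,310),2.2)
for k,col,u,v in(("round","yellow",398,178),("square","blue",180,150),("rect","red",250,135),("chan","green",346,228)):
    print(k,rect(c,col,(u-16,v-16,u+16,v+16),.088)[0])
E
```

```text
round [ 511.1 -443.7   42.4   68.3   13.6]
square [622.2 240.9  49.1  59.1  89. ]
rect [666.4  19.9  73.7  32.2  16.8]
chan [ 361.6 -278.2   27.9   47.5    9.6]
```

View pics/topf.png

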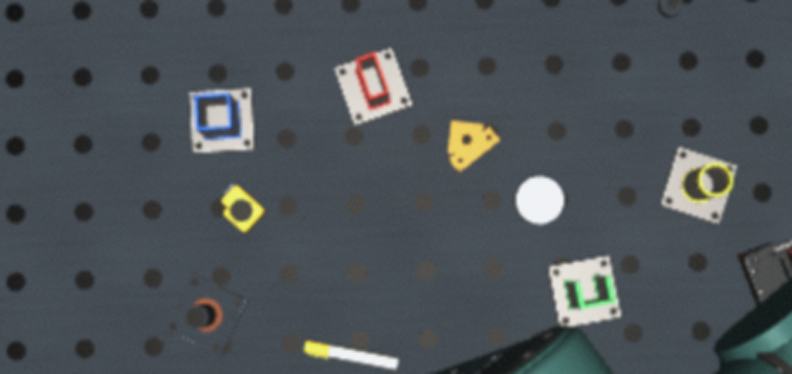

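View pics/scenef.png

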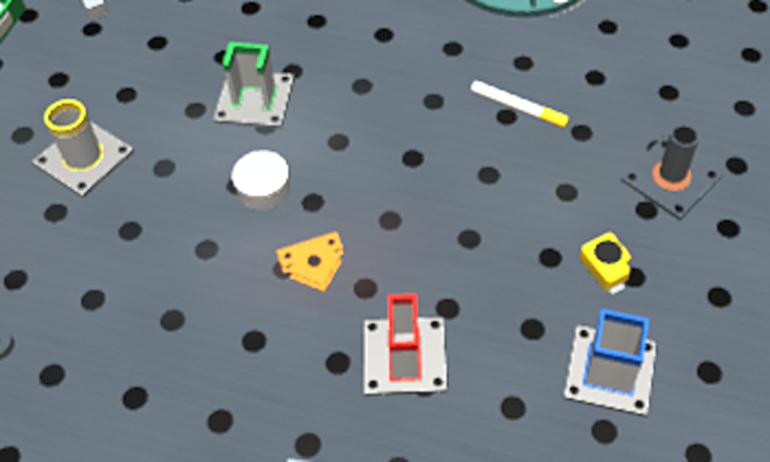

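All four stand upright in their outlines and the welded foot hasn't moved. Handing in.

```bash
python3 -c "
from cell import r
print(r.sign_off())"
```

```text
the job is handed in; nothing more can be done
None
```

All four cut-offs are standing upright inside their matching outlines, and the channel's open side faces the way its outline shows. I handed the job in at about 35 s of the 128 s allowed.

- **Placing:** I lowered each stub under the wrist camera until its foot was centred in the paint line to about 0.5 mm, set it down lightly, released it and backed off. The highest wrist force I read at the end of a move was about 20 N, at a touchdown of the channel. I set the channel down three times before it was centred: the first time it was 0.7 mm off, the second time 1.1 mm.
- **Final checks:** The top and scene pictures show all four stubs upright inside their outlines. The welded foot is where it was, and nothing was knocked over.
- **Disagreements:**
  - The last numeric check from the top camera is not usable. Its colour masks picked up the outlines and the stubs' sides as well as their tops, so I judged the final state by eye in the pictures and from the earlier close-up wrist views.
  - For the square tube, a measurement taken while the arm was still settling put it about 1.5 mm from the plate centre. The close-up just before touchdown showed it about 0.3 mm off sideways and about 0.7 mm off front to back. I corrected the front-to-back error as I set it down, with no close-up after that.

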